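# UV treatment of used jar caps: load, tip in together, start the timer

### The job

Gather the white jar caps that lie loose on the bench onto the metal scoop tray, beside the one already on it, then lift the loaded tray and tip it over the steel UV tub so that all the caps slide in together. Put the empty tray back flat on its rubber mat as it lay, and only then wind the brass key of the timer clockwise, in several part turns, all the way to its stop, and let go. Leave the other things on the bench where they are.

Things in the scene. Friction and masses are not known exactly. Their poses are not given: they have to be found in the camera images.
- scoop: Aluminium scoop tray, loose, 200 g. Pan 160 (x) x 130 (y) mm, floor 3 mm, walls 3 mm thick and 15 mm high (from the underside) on both long sides and at the back (x = +80 mm); its front edge (x = -80 mm), the lip, is open. Grey handle block behind the pan: 20 mm wide (y), x = 80 to 155 mm, z = 12 to 46 mm. Origin: centre of the pan's underside; x from lip to handle, z up.
- scoop_grip (a point): Middle of the tray's handle, 32 mm above the tray's underside, 118 mm along local x from the tray's origin; axes as the tray's. The handle is 20 mm wide across y.
- scoop_lip (a point): Middle of the tray's open front edge, on the pan floor's top; axes as the tray's.
- mat: Dark rubber mat, fixed, 290 x 176 mm, 3 mm thick, the tray's parking place. Origin (at the underside) is where the tray's origin belongs; the mat reaches from x = -107.5 to 182.5 mm and y = +-88 mm; x points the way that the tray's handle points.
- tub: Open steel UV tub, fixed, 210 (x) x 190 (y) x 70 mm high, walls and floor 4 mm. Origin: centre of its underside.
- key_grip (a point): On the vertical axis of the timer's brass wing key, at the height to grip, 77 mm above the bench (27 mm above the top of the white timer case, a fixed box 90 x 90 x 50 mm). The wing is 44 mm long along this point's x, 10 mm thick along its y, and reaches from 64 to 92 mm above the bench. Turns with the key.
- timer_key (a joint): Turn of the timer's key in rad: 0 run down, grows clockwise seen from above, stop at 6.0 (fully wound). It is sprung (needs up to about 0.25 N m) but holds by friction where it is let go.
- cap1: White plastic screw cap, 36 mm across, 24 mm high, 25 g, loose on the bench (may be absent). Origin: centre of its underside.
- cap2: White plastic screw cap, 36 mm across, 24 mm high, 25 g, loose on the bench (may be absent). Origin: centre of its underside.
- cap3: White plastic screw cap, 36 mm across, 24 mm high, 25 g, loose on the bench (may be absent). Origin: centre of its underside.
- cap4: White plastic screw cap, 36 mm across, 24 mm high, 25 g, loose on the bench (may be absent). Origin: centre of its underside.
- cap5: White plastic screw cap as the others, 36 mm across, 24 mm high, on the tray at the start. Origin: centre of its underside.
- jar: Bystander: closed specimen jar, 56 mm across, 75 mm high, upright. Origin: centre of its underside.
- rack: Bystander: green tube rack 90 (x) x 200 (y) mm, 73 mm high with its tubes. Origin: centre of its underside.
- pipette: Bystander: blue and white pipette lying on the bench, 240 mm long along its x, 30 mm wide, 24 mm high. Origin: in its middle, on the bench.
Mind the look-alikes: they are no part of the job. What is shaped like the part that bears key_grip but red is not meant. What is shaped like the cap4 but purple is not meant.

How it is judged:
On the way, in this order (a step that is already met when the one before it is completed fails the run):
1. every cap lies on the tray while the tray stands on the bench (x of cap1 in the frame of scoop between -0.085 and 0.085 m and y of cap1 in the frame of scoop between -0.066 and 0.066 m and z of cap1 in the frame of scoop between -0.005 and 0.04 m and x of cap2 in the frame of scoop between -0.085 and 0.085 m and y of cap2 in the frame of scoop between -0.066 and 0.066 m and z of cap2 in the frame of scoop between -0.005 and 0.04 m and x of cap3 in the frame of scoop between -0.085 and 0.085 m and y of cap3 in the frame of scoop between -0.066 and 0.066 m and z of cap3 in the frame of scoop between -0.005 and 0.04 m and x of cap4 in the frame of scoop between -0.085 and 0.085 m and y of cap4 in the frame of scoop between -0.066 and 0.066 m and z of cap4 in the frame of scoop between -0.005 and 0.04 m and x of cap5 in the frame of scoop between -0.085 and 0.085 m and y of cap5 in the frame of scoop between -0.066 and 0.066 m and z of cap5 in the frame of scoop between -0.005 and 0.04 m and height (world z) of scoop below 0.03 m and angle between scoop's own z axis and vertical below 0.15 rad), for 0.2 s.
2. the tray is lifted clear with every cap on it (x of cap1 in the frame of scoop between -0.085 and 0.085 m and y of cap1 in the frame of scoop between -0.066 and 0.066 m and z of cap1 in the frame of scoop between -0.005 and 0.04 m and x of cap2 in the frame of scoop between -0.085 and 0.085 m and y of cap2 in the frame of scoop between -0.066 and 0.066 m and z of cap2 in the frame of scoop between -0.005 and 0.04 m and x of cap3 in the frame of scoop between -0.085 and 0.085 m and y of cap3 in the frame of scoop between -0.066 and 0.066 m and z of cap3 in the frame of scoop between -0.005 and 0.04 m and x of cap4 in the frame of scoop between -0.085 and 0.085 m and y of cap4 in the frame of scoop between -0.066 and 0.066 m and z of cap4 in the frame of scoop between -0.005 and 0.04 m and x of cap5 in the frame of scoop between -0.085 and 0.085 m and y of cap5 in the frame of scoop between -0.066 and 0.066 m and z of cap5 in the frame of scoop between -0.005 and 0.04 m and height (world z) of scoop above 0.05 m), for 0.2 s.
3. the tray is tipped with its lip over the tub (angle between scoop's own z axis and vertical above 0.35 rad and x of scoop_lip in the frame of tub between -0.12 and 0.12 m and y of scoop_lip in the frame of tub between -0.11 and 0.11 m), for 0.2 s.
4. every cap is in the tub and the empty tray is back flat on its mat (x of cap1 in the frame of tub between -0.106 and 0.106 m and y of cap1 in the frame of tub between -0.096 and 0.096 m and z of cap1 in the frame of tub between -0.005 and 0.065 m and x of cap2 in the frame of tub between -0.106 and 0.106 m and y of cap2 in the frame of tub between -0.096 and 0.096 m and z of cap2 in the frame of tub between -0.005 and 0.065 m and x of cap3 in the frame of tub between -0.106 and 0.106 m and y of cap3 in the frame of tub between -0.096 and 0.096 m and z of cap3 in the frame of tub between -0.005 and 0.065 m and x of cap4 in the frame of tub between -0.106 and 0.106 m and y of cap4 in the frame of tub between -0.096 and 0.096 m and z of cap4 in the frame of tub between -0.005 and 0.065 m and x of cap5 in the frame of tub between -0.106 and 0.106 m and y of cap5 in the frame of tub between -0.096 and 0.096 m and z of cap5 in the frame of tub between -0.005 and 0.065 m and horizontal distance between scoop and mat below 0.04 m and angle between the x axis of scoop and the x axis of mat, either way round below 0.35 rad and angle between scoop's own z axis and vertical below 0.08 rad and z of scoop in the frame of mat below 0.012 m), for 0.2 s.
5. the timer is wound to its stop (value of joint timer_key above 5.6 rad), for 0.2 s.
At the end, for the whole second after the job is handed in: Every cap present lies inside the tub; the tray lies flat on its mat, its origin within 40 mm of the mat's origin and its length within 0.35 rad of the mat's; the key stands at 5.6 rad or more (stop at 6.0); everything is released (all of step 4 and value of joint timer_key above 5.6 rad and linear speed of scoop below 0.02 m/s); the robot touches nothing.
It fails at once if the specimen jar is knocked over or pushed away (more than 40 mm) (distance of jar from where it was at the start of the episode above 0.04 m or angle between jar's own z axis and vertical above 0.5 rad).
It fails at once if the tube rack is knocked over or pushed away (more than 40 mm) (distance of rack from where it was at the start of the episode above 0.04 m or angle between rack's own z axis and vertical above 0.5 rad).
It fails at once if the pipette is knocked over or pushed away (more than 40 mm) (distance of pipette from where it was at the start of the episode above 0.04 m or angle between pipette's own z axis and vertical above 0.5 rad).
Of cap1, cap2, cap3, cap4 only 2 to 4 are there at a start; the rules pass over those that are not, and their reading is None.
At some moment in a run one of cap1, cap2, cap3, cap4 may be knocked a few centimetres aside while the robot is not near it.
It also fails if it takes over 210 s, if anything falls off the work surface, if the arm or the gripper's body presses on something with over 40 N, if the wrist force passes 120 N, or if a joint passes its speed limit or range.

### The arm

A 6-joint arm with a two-finger parallel gripper is mounted at the origin on the work surface. World frame = base frame: x ahead of the robot, y to its left, z up, the work surface at z = 0. Lengths are in m, angles in rad, forces in N, time in s.
With the tool pointing down it reaches from about 0.35 to 0.775 m from the base axis. Payload 7.3 kg.
Tool frame: the origin (TCP) lies between the finger pads; the fingertips stand 14 mm ahead of it and the grasp point (between the pads) lies 5 mm behind it; z points along the fingers, y is the line along which they close (so a half turn about z gives the same grasp; the last joint's range is limited). The gripper opens to 92 mm and grips with 3 to 60 N. Pads are 19 mm wide; open, the fingers measure 130 mm over their backs; the gripper's body (75 mm by 190 mm) begins 47 mm behind the grasp point.
Start: joints at [-1.347, 0.342, 1.524, -0, 1.275, -0.146], TCP at [0.19, -0.49, 0.241] pointing down, gripper open.
Joint ranges: [-2.53, 2.53], [-0.77, 2.02], [0.04, 2.7], [-1, 4.14], [0.28, 2.66], [-3.11, 3.11]. Speed limits (rad/s): [2.57, 2.57, 3.14, 3.14, 3.14, 3.14].

### API

Orientations are given as [roll, pitch, yaw] about the fixed x, y, z axes, in that order (R = Rz(yaw) Ry(pitch) Rx(roll)).
In Python, from cell import robot, eyes gives the robot as it stands. The module is installed in compiled form; this text tells all that it offers.
- The arm moves only by the shell command python3 -m handwheel 'ROWS' [FORCE]. ROWS is JSON, one flat list of numbers, 5 for each row, row after row: the shift along the world's x, y, z in mm, then the turn about the world's z in rad, then the opening, from 0 (shut) to 1 (fully open). In form: [x, y, z, spin, jaw, x, y, z, spin, jaw, ...]. A call has 1 to 8 rows; each row shifts and turns the commanded pose from where the row before left it; what a row does not reach is not made up. A row lasts 1/10 s, in which the tool goes at most 50 mm and 8.59 degrees, less where a joint would pass 70% of its speed; a pose out of reach is approached as far as the arm can. A call with a gripper value outside its range is refused whole. The fingers move at their own pace and stop on an object; FORCE is the grip in N (left out, the last holds). Time passes only in rows, so rows that do not move let the fingers close. It gives the time, the measured TCP pose, the force, the opening and the grip force at its end, in the units of the state.
- robot.observe(): the state, without advancing time (a new reading comes with each control period).
- eyes.read_camera(name): name is "scene" or "side" or "wrist"; returns (picture, depth): 480x640x3 uint8, blue, green, red; 480x640 float32, m along the optical axis (not along the pixel's ray), 0 where there is no reading.
- eyes.calibration(name): a dict with "fx", "fy", "cx", "cy" (pixels), "world_to_cam" (4x4, takes a point from world to camera coordinates). Camera axes: x right, y down, z forward; pixel columns grow to the right and rows downward; lengths in m; the calibration is good to about 2 mm. The wrist camera is an equidistant fisheye: a pixel r from the principal point sees the ray r / f radians off the axis. A picture is of the moment at which its call begins: read the wrist's pose just before it. calibration takes no time and is no camera call; for the wrist camera it gives the pose at the moment of the call.
- robot.hand_in(): hands the job in; it is judged then, once.
The state is a dict: "time": time; "qpos": joint angles; "qvel": joint speeds; "joint_efforts": joint torques, N m; "tool_pos": TCP position; "tool_rot": TCP orientation; "contact_force": force on the tool from outside, world axes, zero at the start; "torque": the same for the moment, N m; "opening": finger opening in m; "grip_force": force on a finger pad.
Only numpy, scipy, OpenCV 4.12 (cv2) and the standard library are available. Lean on these libraries where they do the work, as an engineer would, in place of code of your own. Each camera call takes 0.05 s, during which the arm holds its last target. There are 200 camera calls.

## Working session

There is one attempt and no reset: what is moved stays moved. The work goes in short steps, Python scripts to look and compute and a shell command to move; the robot and the scene stay as the last step left them, time stands still between calls to the robot, and variables do not carry over. Pictures are saved under pics/ and viewed, at most 16 in all, crops included, and the job is handed in when it is done.

```bash
mkdir -p pics
cat > h.py <<'E'
import cv2,numpy as np
from cell import robot,eyes
def shot(name,fn=None):
    c=eyes.calibration(name); im,d=eyes.read_camera(name)
    if fn: cv2.imwrite('pics/'+fn,im)
    return im,d,c
def ray(c,u,v,fish=False):
    W=np.linalg.inv(np.array(c['world_to_cam'])); x=(u-c['cx'])/c['fx']; y=(v-c['cy'])/c['fy']
    if fish:
        t=np.hypot(x,y); s=np.sin(t)/t if t>1e-9 else 1; r=np.array([x*s,y*s,np.cos(t)])
    else: r=np.array([x,y,1.])
    return W[:3,3],W[:3,:3]@r
def plane(c,u,v,z,fish=False):
    o,r=ray(c,u,v,fish); return o+r*(z-o[2])/r[2]
def cloud(c,d):
    v,u=np.mgrid[:480,:640]; P=np.stack([(u-c['cx'])/c['fx']*d,(v-c['cy'])/c['fy']*d,d],-1)
    W=np.linalg.inv(np.array(c['world_to_cam'])); return P@W[:3,:3].T+W[:3,3]
def isect(o1,r1,o2,r2):
    A=np.stack([r1,-r2],1); s=np.linalg.lstsq(A,o2-o1,rcond=None)[0]
    p,q=o1+r1*s[0],o2+r2*s[1]; return (p+q)/2,np.linalg.norm(p-q)
E
python3 - <<'E'
from h import *
for n in ['scene','side','wrist']:
    im,d,c=shot(n,n+'0.png'); np.savez('/tmp/%s0.npz'%n,im=im,d=d,**{k:np.array(v) for k,v in c.items()})
    W=np.linalg.inv(np.array(c['world_to_cam'])); print(n,W[:3,3],W[:3,2],c['fx'],(d>0).mean())
print(robot.observe())
E
```

```text
scene [ 1.23996308 -0.49348736  1.02734536] [-0.50216506  0.41522239 -0.75856484] 536.2489459205472 0.9958821614583333
side [-0.13358573 -1.27660825  0.91240979] [ 0.42869299  0.76135902 -0.48636896] 615.3705098312073 0.9961458333333333
wrist [ 0.26763251 -0.45936458  0.38266659] [-0.28312255 -0.10738902 -0.95305258] 371.64829954431775 0.9961360677083333
{'time': 0.15, 'qpos': array([-1.34697599e+00,  3.42565861e-01,  1.52473769e+00,  1.12461172e-05,
        1.27537561e+00, -1.45995478e-01]), 'qvel': array([ 0.00050712, -0.00214427, -0.00317   ,  0.00071852, -0.00073985,
       -0.00127061]), 'joint_efforts': array([ 1.44898910e-03, -4.31468546e+01, -2.44352603e+01,  7.17954990e-02,
        5.37580275e-02, -9.28538543e-05]), 'tool_pos': array([ 0.18972692, -0.48924597,  0.24022385]), 'tool_rot': array([-3.14051927e+00, -1.68702522e-04,  3.69812445e-01]), 'contact_force': array([ 0.07780128, -0.75102591,  0.71480841]), 'torque': array([ 0.04312264, -0.02192327, -0.02729441]), 'grip_force': 0.0, 'opening': 0.09171222979239566}
```

View pics/scene0.png

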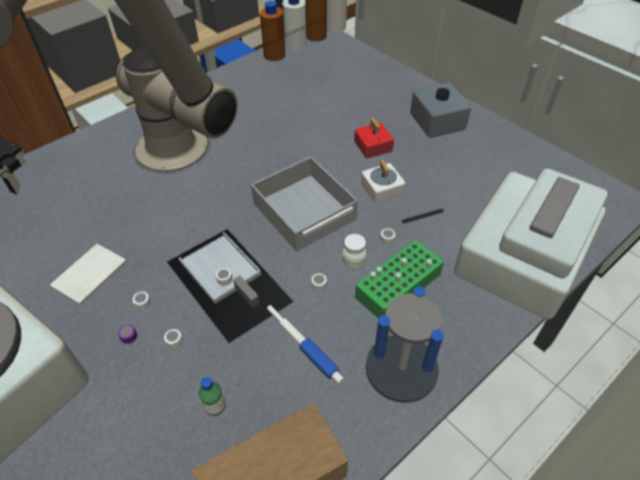

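View pics/side0.png

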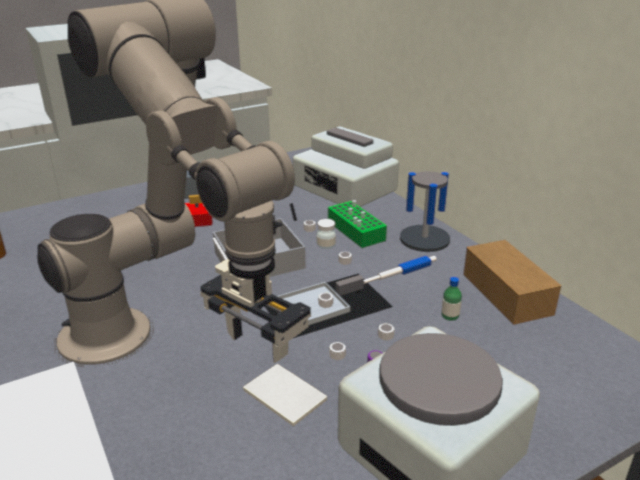

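```bash
cat >> h.py <<'E'
def whites(im,c,d,zlo=.012,zhi=.045,ref=None):
    hsv=cv2.cvtColor(im,cv2.COLOR_BGR2HSV); P=cloud(c,d)
    m=((hsv[...,2]>150)&(hsv[...,1]<60)&(P[...,2]>zlo)&(P[...,2]<zhi)&(np.abs(P[...,1])<.75)&(P[...,0]>.2)&(P[...,0]<.95)).astype(np.uint8)
    n,l,s,ce=cv2.connectedComponentsWithStats(cv2.morphologyEx(m,cv2.MORPH_CLOSE,np.ones((3,3))))
    for i in range(1,n):
        if s[i,4]>15:
            q=P[l==i]; t=q[q[:,2]>q[:,2].max()-.006]; mid=(t.min(0)+t.max(0))/2
            print(ce[i].round(1),s[i,4],'mid',mid.round(3),'ext',np.ptp(t,0).round(3),'ztop',round(float(np.percentile(q[:,2],95)),4))
E
python3 - <<'E'
from h import *
for n in ['scene','side']:
    z=np.load('/tmp/%s0.npz'%n); print(n); whites(z['im'],z,z['d'])
z=np.load('/tmp/scene0.npz');im=z['im']; P=cloud(z,z['d']); hsv=cv2.cvtColor(im,cv2.COLOR_BGR2HSV).astype(int)
def rect(nm,m,z0=None):
    l=cv2.connectedComponentsWithStats(m.astype(np.uint8)); i=1+np.argmax(l[2][1:,4]); q=P[l[1]==i]
    r=cv2.minAreaRect(q[:,:2].astype(np.float32)); b=cv2.boxPoints(r); print(nm,len(q),np.round(r[0],4),np.round(r[1],4),round(r[2],2),'z',np.percentile(q[:,2],[2,50,98]).round(4)); print(b.round(4).tolist())
box=lambda u0,v0,u1,v1:(lambda k:(k.__setitem__((slice(v0,v1),slice(u0,u1)),1),k)[1].astype(bool))(np.zeros((480,640)))
rect('rack',(hsv[...,0]>50)&(hsv[...,0]<75)&(hsv[...,1]>120)&box(340,230,460,330))
rect('mat',(hsv[...,2]<50)&(P[...,2]<.012)&box(150,220,300,350))
rect('pan',(hsv[...,2]>120)&(P[...,2]>.0)&(P[...,2]<.025)&box(170,225,265,305))
rect('handle',(P[...,2]>.035)&box(225,265,265,310))
rect('tubrim',(P[...,2]>.06)&(P[...,2]<.08)&box(240,150,360,248))
rect('timer top',(P[...,2]>.042)&(P[...,2]<.058)&box(355,155,410,205))
rect('wing',(P[...,2]>.066)&box(355,150,410,205))
rect('jar',(P[...,2]>.065)&box(335,230,372,270))
rect('pip',(P[...,2]>.008)&(P[...,2]<.035)&box(264,300,350,385))
E
```

```text
scene
[379.7 188.9] 62 mid [0.571 0.298 0.048] ext [0.029 0.031 0.006] ztop 0.0503
[387.6 234.5] 71 mid [ 1.24  -0.493  1.027] ext [0. 0. 0.] ztop 0.0254
[ 86.9 272.7] 1581 mid [ 1.24  -0.493  1.027] ext [0. 0. 0.] ztop 0.0147
[353.8 256.6] 73 mid [0.682 0.098 0.045] ext [0.045 0.047 0.005] ztop 0.0463
[201.1 282.5] 58 mid [ 1.24  -0.493  1.027] ext [0. 0. 0.] ztop 0.0204
[222.8 275. ] 89 mid [ 0.519 -0.167  0.031] ext [0.032 0.034 0.006] ztop 0.0335
[318.7 280.1] 87 mid [ 0.675 -0.008  0.026] ext [0.033 0.032 0.006] ztop 0.0253
[140.5 298.7] 99 mid [ 0.444 -0.348  0.025] ext [0.037 0.032 0.006] ztop 0.0261
[287.7 326.3] 286 mid [ 0.715 -0.14   0.021] ext [0.118 0.013 0.006] ztop 0.022
[172.3 337.1] 110 mid [ 1.24  -0.493  1.027] ext [0. 0. 0.] ztop 0.0264
[337.  376.4] 70 mid [ 0.881 -0.14   0.019] ext [0.02  0.014 0.005] ztop 0.0209
side
[309.  223.2] 39 mid [-0.134 -1.277  0.912] ext [0. 0. 0.] ztop 0.0264
[326.4 236.4] 71 mid [0.672 0.085 0.044] ext [0.051 0.033 0.006] ztop 0.0461
[345.  255.3] 57 mid [ 0.673 -0.009  0.026] ext [0.035 0.035 0.006] ztop 0.0279
[432.4 257.8] 23 mid
[... 2056 characters left out ...]
098 ] 40.54 z [0.0668 0.0858 0.0928]
[[0.5264000296592712, 0.3409999907016754], [1.2400000095367432, -0.4934999942779541], [1.257599949836731, -0.47839999198913574], [0.5440000295639038, 0.3560999929904938]]
jar 311 [ 0.9581 -0.1777] [0.0492 0.8452] 45.08 z [0.0661 0.0733 0.0784]
[[0.6414999961853027, 0.10329999774694443], [1.2400000095367432, -0.4934999942779541], [1.2747000455856323, -0.4587000012397766], [0.6761999726295471, 0.13809999823570251]]
pip 1076 [ 0.7718 -0.1405] [0.2404 0.0317] 0.62 z [0.0101 0.0202 0.0258]
[[0.6514999866485596, -0.125900000333786], [0.6517999768257141, -0.15760000050067902], [0.8921999931335449, -0.1550000011920929], [0.8919000029563904, -0.12330000102519989]]
```

View pics/wrist0.png

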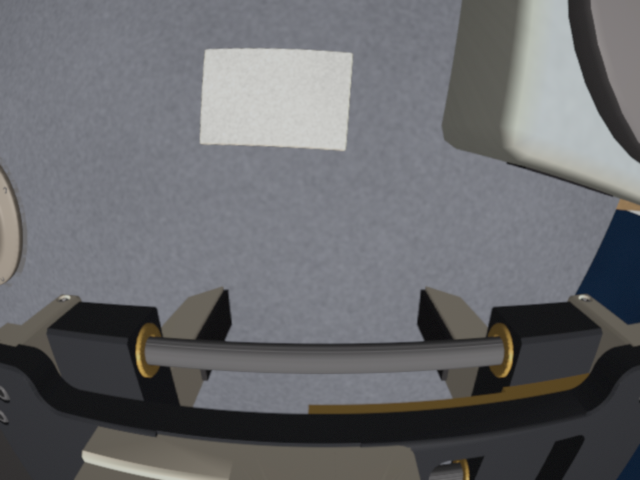

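```bash
sed -i 's/m=((hsv/m=((d>0)\&(hsv/' h.py
python3 - <<'E'
from h import *
z=np.load('/tmp/scene0.npz');s=np.load('/tmp/side0.npz')
print('A'); whites(z['im'],z,z['d']);print('B'); whites(s['im'],s,s['d'])
hs=lambda im:cv2.cvtColor(im,cv2.COLOR_BGR2HSV).astype(int)
for nm,c in(('scene',z),('side',s)):
    P=cloud(c,c['d']); hsv=hs(c['im']); ok=(c['d']>0)&(P[...,0]<1)&(P[...,0]>.2)
    def rect(n,m):
        m=m&ok
        l=cv2.connectedComponentsWithStats(m.astype(np.uint8)); i=1+np.argmax(l[2][1:,4]); q=P[l[1]==i]
        r=cv2.minAreaRect(q[:,:2].astype(np.float32)); print(nm,n,len(q),np.round(r[0],3),np.round(r[1],3),round(r[2],1),'z',np.percentile(q[:,2],[2,50,98]).round(4), cv2.boxPoints(r).round(3).tolist())
    reg=lambda x0,x1,y0,y1:(P[...,0]>x0)&(P[...,0]<x1)&(P[...,1]>y0)&(P[...,1]<y1)
    rect('rack',(hsv[...,0]>50)&(hsv[...,0]<75)&(hsv[...,1]>120)&reg(.6,1,-.1,.4))
    rect('purple',(hsv[...,0]>135)&(hsv[...,0]<165)&(hsv[...,1]>80)&reg(.3,.7,-.6,-.2))
    rect('handle',(P[...,2]>.036)&(P[...,2]<.06)&reg(.54,.7,-.22,-.1))
    rect('wing',(P[...,2]>.07)&(P[...,2]<.1)&reg(.48,.62,.26,.4))
    rect('jar',(P[...,2]>.065)&(P[...,2]<.09)&reg(.62,.75,.05,.17))
    rect('tub',(P[...,2]>.062)&(P[...,2]<.08)&reg(.3,.64,-.02,.26))
E
```

```text
A
[379.7 188.9] 62 mid [0.571 0.298 0.048] ext [0.029 0.031 0.006] ztop 0.0503
[387.6 234.5] 71 mid [ 1.24  -0.493  1.027] ext [0. 0. 0.] ztop 0.0254
[ 86.9 272.7] 1581 mid [ 1.24  -0.493  1.027] ext [0. 0. 0.] ztop 0.0147
[353.8 256.6] 73 mid [0.682 0.098 0.045] ext [0.045 0.047 0.005] ztop 0.0463
[201.1 282.5] 58 mid [ 1.24  -0.493  1.027] ext [0. 0. 0.] ztop 0.0204
[222.8 275. ] 89 mid [ 0.519 -0.167  0.031] ext [0.032 0.034 0.006] ztop 0.0335
[318.7 280.1] 87 mid [ 0.675 -0.008  0.026] ext [0.033 0.032 0.006] ztop 0.0253
[140.5 298.7] 99 mid [ 0.444 -0.348  0.025] ext [0.037 0.032 0.006] ztop 0.0261
[287.7 326.3] 286 mid [ 0.715 -0.14   0.021] ext [0.118 0.013 0.006] ztop 0.022
[172.3 337.1] 110 mid [ 1.24  -0.493  1.027] ext [0. 0. 0.] ztop 0.0264
[337.  376.4] 70 mid [ 0.881 -0.14   0.019] ext [0.02  0.014 0.005] ztop 0.0209
B
[309.  223.2] 39 mid [-0.134 -1.277  0.912] ext [0. 0. 0.] ztop 0.0264
[326.4 236.4] 71 mid [0.672 0.085 0.044] ext [0.051 0.033 0.006] ztop 0.0461
[345.  255.3] 57 mid [ 0.673 -0.009  0.026] ext [0.035 0.035 0.006] ztop 0.0279
[432.4 257.8] 23 mid [ 0.88
[... 2270 characters left out ...]
007] 56.1 z [0.0171 0.0233 0.0261] [[0.4779999852180481, -0.4180000126361847], [0.4830000102519989, -0.421999990940094], [0.5, -0.3970000147819519], [0.49399998784065247, -0.3930000066757202]]
side handle 230 [ 0.593 -0.158] [0.028 0.079] 87.4 z [0.0366 0.0465 0.0518] [[0.5519999861717224, -0.17000000178813934], [0.6320000290870667, -0.17399999499320984], [0.6330000162124634, -0.14499999582767487], [0.5540000200271606, -0.1420000046491623]]Traceback (most recent call last):
  File "<stdin>", line 15, in <module>
  File "<stdin>", line 9, in rect
    return _wrapfunc(a, 'argmax', axis=axis, out=out, **kwds)
    return bound(*args, **kwds)
ValueError: attempt to get argmax of an empty sequence
```

```bash
sed -i 's/q=P\[l==i\];/q=P[(l==i)\&(m>0)];/' h.py
python3 - <<'E'
from h import *
z=np.load('/tmp/scene0.npz');s=np.load('/tmp/side0.npz')
whites(z['im'],z,z['d']);print('B'); whites(s['im'],s,s['d'])
for a,b in (((387.6,234.5),(309,223.2)),((318.7,280.1),(345,255.3)),((140.5,298.7),(337.1,347.7)),((172.3,337.1),(385.9,328.7)),((222.8,275),(324.7,297.4))): print(isect(*ray(z,*a),*ray(s,*b)))
E
python3 -m handwheel '[40,25,0,0.15,1, 40,25,0,0.15,1, 40,25,0,0.15,1, 40,25,0,0.15,1, 40,25,0,0.15,1, 40,17,0,0.15,1, 12,0,-40,0.15,1, 0,0,-40,0.15,1]' 20
```

```text
[379.7 188.9] 62 mid [0.57  0.301 0.043] ext [0.04  0.039 0.003] ztop 0.0447
[387.6 234.5] 71 mid [0.684 0.213 0.024] ext [0.033 0.036 0.006] ztop 0.0253
[ 86.9 272.7] 1581 mid [ 0.282 -0.403  0.016] ext [0.127 0.162 0.006] ztop 0.0154
[353.8 256.6] 73 mid [0.683 0.098 0.042] ext [0.045 0.047 0.006] ztop 0.0445
[201.1 282.5] 58 mid [ 0.481 -0.211  0.018] ext [0.149 0.02  0.006] ztop 0.0202
[222.8 275. ] 89 mid [ 0.519 -0.167  0.031] ext [0.032 0.034 0.006] ztop 0.0335
[318.7 280.1] 87 mid [ 0.675 -0.008  0.026] ext [0.033 0.032 0.006] ztop 0.0253
[140.5 298.7] 99 mid [ 0.444 -0.348  0.025] ext [0.037 0.032 0.006] ztop 0.026
[287.7 326.3] 286 mid [ 0.715 -0.14   0.021] ext [0.118 0.013 0.006] ztop 0.022
[172.3 337.1] 110 mid [ 0.58  -0.344  0.025] ext [0.035 0.034 0.006] ztop 0.0263
[337.  376.4] 70 mid [ 0.881 -0.14   0.019] ext [0.02  0.014 0.005] ztop 0.0209
B
[309.  223.2] 39 mid [0.682 0.212 0.024] ext [0.036 0.037 0.006] ztop 0.0263
[326.4 236.4] 71 mid [0.672 0.093 0.042] ext [0.051 0.041 0.006] ztop 0.0446
[345.  255.3] 57 mid [ 0.673 -0.009  0.026] ext [0.035 0.035 0.006] zto
[... 430 characters left out ...]
[ 0.441 -0.345  0.024] ext [0.034 0.035 0.006] ztop 0.0267
[284.2 392.5] 2189 mid [ 0.279 -0.403  0.015] ext [0.137 0.168 0.006] ztop 0.0153
(array([0.68284161, 0.21433184, 0.02018692]), np.float64(0.0015993759996373012))
(array([ 0.67506409, -0.00822917,  0.02056536]), np.float64(0.00015141949403262727))
(array([ 0.44286616, -0.34614553,  0.02035936]), np.float64(0.0009276438832960432))
(array([ 0.57843824, -0.34441357,  0.02020284]), np.float64(0.0007692977904945905))
(array([ 0.51581888, -0.16751853,  0.02548503]), np.float64(0.00223667582606464))
time: 0.95
tool_pos: [0.4443, -0.3469, 0.1604]
tool_rot: [3.139, 0.002, 1.579]
contact_force: [-0.5, 0.2, -0.8]
opening: 0.0922
grip_force: 0.0
```

```bash
python3 -m handwheel '[0,1,-50,0,1, 0,0,-50,0,1, 0,0,-36,0,1, 0,0,-6,0,1, 0,0,0,0,0.2, 0,0,0,0,0.2, 0,0,0,0,0.2, 0,0,0,0,0.2]' 20
```

```text
time: 1.75
tool_pos: [0.4425, -0.3473, 0.0205]
tool_rot: [3.139, 0.002, 1.57]
contact_force: [-0.3, 0.5, 0.5]
opening: 0.0641
grip_force: 0.0
```

```bash
python3 -m handwheel '[0,0,-2,0,0.2, 0,0,0,0,0.2, 0,0,0,0,0.2, 0,0,0,0,0.2, 0,0,0,0,0.2]' 20; python3 -m handwheel '[0,0,40,0,0.2, 0,0,30,0,0.2, 0,40,0,0,0.2, 0,40,0,0,0.2,0,40,0,0,0.2, -9,31,0,0,0.2]'
```

```text
time: 2.25
tool_pos: [0.4418, -0.3465, 0.0168]
tool_rot: [3.142, 0.0, 1.57]
contact_force: [-0.4, 0.1, 0.6]
opening: 0.0358
grip_force: 20.0
time: 2.85
tool_pos: [0.4329, -0.1936, 0.0868]
tool_rot: [3.141, -0.0, 1.571]
contact_force: [1.0, -0.1, 0.5]
opening: 0.0359
grip_force: 20.0
```

```bash
python3 -m handwheel '[0,-1,-40,0,0.2, 0,-1,-18,0,0.2, 0,0,-4,0,0.2, 0,0,-1,0,0.52, 0,0,0,0,0.52, 0,0,0,0,0.52, 0,0,0,0,0.52]'; python3 -m handwheel '[0,0,40,0,0.52, 36,-37,30,0,1, 36,-37,0,0,1, 36,-37,0,0,1, 36,-37,0,0,1, 0,0,0,0,1]'
python3 - <<'E'
from h import *
im,d,c=shot('scene','s1.png'); whites(im,c,d)
E
```

```text
time: 3.55
tool_pos: [0.4332, -0.1979, 0.0245]
tool_rot: [3.14, 0.001, 1.569]
contact_force: [0.4, -0.6, -0.4]
opening: 0.0481
grip_force: 0.0
time: 4.15
tool_pos: [0.5709, -0.3408, 0.0887]
tool_rot: [3.137, 0.004, 1.568]
contact_force: [-0.1, 0.4, -0.4]
opening: 0.0832
grip_force: 0.0
[398.4 184.7] 27 mid [0.595 0.344 0.042] ext [0.012 0.045 0.005] ztop 0.0446
[387.6 234.5] 74 mid [0.684 0.213 0.026] ext [0.032 0.034 0.006] ztop 0.026
[ 86.2 272.8] 1499 mid [ 0.284 -0.408  0.015] ext [0.131 0.153 0.006] ztop 0.0153
[354.3 257.2] 89 mid [0.683 0.096 0.042] ext [0.047 0.044 0.006] ztop 0.0449
[191.9 260.7] 107 mid [ 0.433 -0.196  0.031] ext [0.034 0.033 0.006] ztop 0.0323
[222.6 275.2] 96 mid [ 0.517 -0.168  0.03 ] ext [0.035 0.034 0.006] ztop 0.0318
[205.3 287.4] 48 mid [ 0.502 -0.213  0.019] ext [0.105 0.018 0.006] ztop 0.0201
[318.6 280.1] 93 mid [ 0.676 -0.009  0.024] ext [0.035 0.034 0.006] ztop 0.0262
[287.7 326.3] 288 mid [ 0.714 -0.141  0.021] ext [0.119 0.015 0.006] ztop 0.0214
[173.3 340.7] 53 mid [ 0.589 -0.347  0.024] ext [0.016 0.03  0.006] ztop 0.0257
[336.8 376.4] 71 mid [ 0.881 -0.14   0.019] ext [0.021 0.013 0.006] ztop 0.0206
```

```bash
python3 -m handwheel '[0,0,-40,0,1, 0,0,-30,0,1, 0,0,-6,0,0.2, 0,0,0,0,0.2, 0,0,0,0,0.2,0,0,0,0,0.2, 0,0,0,0,0.2, 0,0,0,0,0.2]'; python3 -m handwheel '[0,0,0,0,0.2, 0,0,0,0,0.2, 0,0,0,0,0.2]'
```

```text
time: 5.0
tool_pos: [0.5672, -0.3357, 0.0143]
tool_rot: [3.141, 0.001, 1.57]
contact_force: [-0.9, 0.7, 6.1]
opening: 0.0479
grip_force: 3.1
time: 5.3
tool_pos: [0.5673, -0.3357, 0.0143]
tool_rot: [3.141, 0.001, 1.57]
contact_force: [-0.4, -0.0, 5.6]
opening: 0.0358
grip_force: 20.7
```

```bash
python3 -m handwheel '[0,0,3,0,0.6, 0,0,0,0,0.6, 0,0,0,0,0.6, 0,-8,0,0,0.2, 0,0,0,0,0.2, 0,0,0,0,0.2, 0,0,0,0,0.2, 0,0,0,0,0.2]'; python3 -m handwheel '[0,0,35,0,0.2, 0,0,35,0,0.2, -34,34,0,0,0.2, -34,34,0,0,0.2,-34,34,0,0,0.2, -32,36,0,0,0.2, 0,48,0,0,0.2, 0,0,0,0,0.2]'
```

```text
time: 6.1
tool_pos: [0.5674, -0.3439, 0.0157]
tool_rot: [-3.141, -0.0, 1.57]
contact_force: [-0.6, -0.0, 0.0]
opening: 0.0358
grip_force: 20.0
time: 6.9
tool_pos: [0.4316, -0.1534, 0.086]
tool_rot: [-3.139, -0.002, 1.573]
contact_force: [0.4, -0.9, -0.7]
opening: 0.0356
grip_force: 20.0
```

```bash
python3 -m handwheel '[0,-1,-40,0,0.2, 0,0,-18,0,0.2, 0,0,-4,0,0.2, 0,0,-1,0,0.52, 0,0,0,0,0.52, 0,0,0,0,0.52, 0,0,0,0,0.52, 0,0,45,0,0.52]'; python3 -m handwheel '[0,0,30,0,1, 41,24,0,0,1, 41,24,0,0,1,41,24,0,0,1,41,24,0,0,1,41,24,0,0,1,39,26,0,0,1, 0,0,0,0,1]'
python3 - <<'E'
from h import *
im,d,c=shot('side','s2.png'); whites(im,c,d)
E
```

```text
time: 7.7
tool_pos: [0.4307, -0.1576, 0.0645]
tool_rot: [-3.132, -0.005, 1.57]
contact_force: [0.5, -0.3, 0.5]
opening: 0.0478
grip_force: 0.0
time: 8.5
tool_pos: [0.6813, -0.0093, 0.0977]
tool_rot: [3.138, -0.001, 1.574]
contact_force: [0.2, 0.8, -0.0]
opening: 0.0916
grip_force: 0.0
[254.2 217.6] 40 mid [0.539 0.3   0.042] ext [0.089 0.042 0.006] ztop 0.0446
[308.9 223.3] 38 mid [0.679 0.205 0.027] ext [0.034 0.024 0.006] ztop 0.0275
[322.6 236.5] 37 mid [0.657 0.092 0.041] ext [0.02  0.037 0.006] ztop 0.0438
[344.8 255.4] 50 mid [ 0.669 -0.012  0.027] ext [0.033 0.036 0.006] ztop 0.0274
[432.4 257.9] 22 mid [ 0.881 -0.141  0.02 ] ext [0.018 0.012 0.006] ztop 0.0209
[384.8 273.7] 169 mid [ 0.73  -0.142  0.022] ext [0.08  0.017 0.006] ztop 0.0228
[324.9 297.2] 76 mid [ 0.515 -0.168  0.032] ext [0.033 0.037 0.006] ztop 0.033
[297.1 310.5] 184 mid [ 0.431 -0.18   0.032] ext [0.033 0.07  0.006] ztop 0.033
[327.4 313. ] 45 mid [ 0.494 -0.218  0.018] ext [0.101 0.012 0.006] ztop 0.0213
[284.5 392.3] 2237 mid [ 0.279 -0.404  0.015] ext [0.137 0.172 0.006] ztop 0.0154
```

```bash
python3 -m handwheel '[-6,1,-40,0,1, 0,0,-36,0,0.7, 0,0,-5,0,0.2, 0,0,0,0,0.2, 0,0,0,0,0.2,0,0,0,0,0.2, 0,0,0,0,0.2, 0,0,0,0,0.2]'; python3 -m handwheel '[0,0,0,0,0.2, 0,0,0,0,0.2, 0,0,40,0,0.2, 0,0,30,0,0.2, -45,-20,0,0,0.2, -45,-20,0,0,0.2, -45,-20,0,0,0.2, -45,-20,0,0,0.2]'
```

```text
time: 9.35
tool_pos: [0.6717, -0.0121, 0.0176]
tool_rot: [3.141, 0.0, 1.57]
contact_force: [0.2, 0.1, 0.3]
opening: 0.0403
grip_force: 0.2
time: 10.15
tool_pos: [0.4897, -0.0923, 0.0869]
tool_rot: [3.141, 0.0, 1.57]
contact_force: [-1.1, -1.6, 0.4]
opening: 0.0356
grip_force: 20.0
```

```bash
python3 -m handwheel '[-30,-13,0,0,0.2, -27,-12,0,0,0.2, 0,0,0,0,0.2]';  python3 -m handwheel '[0,0,-40,0,0.2, 0,0,-18,0,0.2, 0,0,-4,0,0.2, 0,0,0,0,0.2]'
```

```text
time: 10.45
tool_pos: [0.4314, -0.1175, 0.0868]
tool_rot: [-3.139, -0.001, 1.568]
contact_force: [0.2, 0.5, -0.3]
opening: 0.0356
grip_force: 20.0
time: 10.85
tool_pos: [0.4349, -0.1168, 0.0247]
tool_rot: [-3.141, -0.0, 1.57]
contact_force: [-0.2, -0.5, -0.4]
opening: 0.0356
grip_force: 20.0
```

```bash
python3 -m handwheel '[0,0,-1,0,0.52, 0,0,0,0,0.52, 0,0,0,0,0.52, 0,0,0,0,0.52, 0,0,45,0,0.52, 0,0,45,0,0.52,0,0,25,0,0.65,28,37,0,0,0.65]'; python3 -m handwheel '[28,37,0,0,0.65, 28,37,0,0,0.65,28,37,0,0,0.65,28,37,0,0,0.65,28,37,0,0,0.65,28,37,0,0,0.65,28,37,0,0,0.65, 26,35,0,0,0.65]'
python3 - <<'E'
from h import *
im,d,c=shot('side','s3.png'); whites(im,c,d)
im,d,c=shot('scene','s4.png'); whites(im,c,d);print(robot.observe()['tool_pos'])
E
```

```text
time: 11.65
tool_pos: [0.4635, -0.0833, 0.1429]
tool_rot: [3.135, 0.004, 1.564]
contact_force: [0.4, -0.2, -1.1]
opening: 0.0577
grip_force: 0.0
time: 12.45
tool_pos: [0.6853, 0.2158, 0.139]
tool_rot: [3.141, -0.0, 1.57]
contact_force: [1.9, 0.5, 0.3]
opening: 0.0598
grip_force: 0.0
[248.8 218.1] 16 mid [0.516 0.302 0.042] ext [0.039 0.017 0.005] ztop 0.0444
[309.3 223.3] 32 mid [0.681 0.213 0.024] ext [0.033 0.034 0.006] ztop 0.0261
[327.1 236.1] 55 mid [0.671 0.083 0.042] ext [0.045 0.028 0.006] ztop 0.0446
[432.5 257.7] 22 mid [ 0.881 -0.142  0.022] ext [0.018 0.012 0.004] ztop 0.024
[385.1 273.6] 170 mid [ 0.73  -0.144  0.024] ext [0.081 0.014 0.006] ztop 0.0231
[294.  304.5] 249 mid [ 0.432 -0.157  0.033] ext [0.035 0.12  0.006] ztop 0.0327
[324.6 297.3] 69 mid [ 0.516 -0.169  0.031] ext [0.034 0.037 0.006] ztop 0.0332
[328.1 312.8] 38 mid [ 0.494 -0.219  0.019] ext [0.094 0.009 0.006] ztop 0.0211
[284.6 392.5] 2177 mid [ 0.282 -0.403  0.015] ext [0.13  0.166 0.006] ztop 0.0154
[387.6 234.5] 74 mid [0.683 0.214 0.024] ext [0.033 0.034 0.006] ztop 0.0259
[222.7 243. ] 95 mid [ 0.438 -0.114  0.031] ext [0.034 0.035 0.006] ztop 0.0327
[ 86.8 272.7] 1665 mid [ 0.283 -0.402  0.015] ext [0.135 0.167 0.005] ztop 0.0154
[198.2 257.2] 191 mid [ 0.435 -0.18   0.032] ext [0.035 0.07  0.006] ztop 0.0318
[353.8 257.3] 86 mid [0.681 0.095 0.042] ext [0.048 0.042 0.006] ztop 0.0445
[222.5 275.3] 97 mid [ 0.517 -0.168  0.029] ext [0.038 0.035 0.006] ztop 0.0316
[205.4 287.5] 50 mid [ 0.503 -0.213  0.019] ext [0.108 0.016 0.006] ztop 0.0209
[287.8 326.4] 287 mid [ 0.714 -0.14   0.022] ext [0.116 0.014 0.006] ztop 0.0214
[336.9 376.4] 72 mid [ 0.881 -0.14   0.019] ext [0.021 0.013 0.006] ztop 0.0208
[0.68590094 0.21875706 0.13742402]
```

View pics/s4.png

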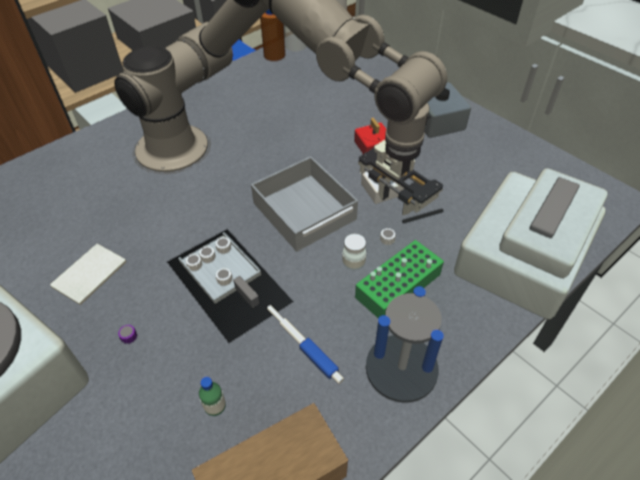

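```bash
python3 -m handwheel '[-3,-5,0,0.131,0.65, 0,0,0,0.131,0.65,0,0,0,0.131,0.65,0,0,0,0.131,0.65,0,0,0,0.131,0.65,0,0,0,0.131,0.65,0,0,-30,0,0.65,0,0,0,0,0.65]'
```

```text
time: 13.35
tool_pos: [0.679, 0.2079, 0.1051]
tool_rot: [-3.135, -0.004, 2.355]
contact_force: [-1.0, -0.1, -0.7]
opening: 0.06
grip_force: 0.0
```

```bash
python3 -m handwheel '[3,5,-40,0,0.65, 0,0,-20,0,0.65,0,0,-10,0,0.65,0,0,0,0,0.65]'
```

```text
time: 13.75
tool_pos: [0.6838, 0.2136, 0.038]
tool_rot: [-3.14, -0.001, 2.355]
contact_force: [-0.5, -0.7, 0.3]
opening: 0.0598
grip_force: 0.0
```

```bash
python3 -m handwheel '[0,0,-10,0,0.65, 0,0,-5,0,0.65, 0,0,0,0,0.2, 0,0,0,0,0.2,0,0,0,0,0.2,0,0,0,0,0.2,0,0,0,0,0.2]'; python3 -m handwheel '[0,0,40,0,0.2, 0,0,40,0,0.2, 0,0,35,0,0.2, -28,-37,0,-0.131,0.2, -28,-37,0,-0.131,0.2,-28,-37,0,-0.131,0.2,-28,-37,0,-0.131,0.2,-28,-37,0,-0.131,0.2]' 25
```

```text
time: 14.45
tool_pos: [0.6848, 0.214, 0.0244]
tool_rot: [3.141, 0.001, 2.356]
contact_force: [0.4, -0.5, 1.6]
opening: 0.0351
grip_force: 20.0
time: 15.25
tool_pos: [0.5432, 0.0278, 0.1391]
tool_rot: [3.141, 0.0, 1.696]
contact_force: [0.8, -0.2, -0.0]
opening: 0.0351
grip_force: 25.0
```

```bash
python3 -m handwheel '[-10,-36,0,-0.131,0.2, -10,-36,0,0,0.2, -10,-36,0,0,0.2, -8,-36,0,0,0.2, 0,0,-30,0,0.2, 0,0,-30,0,0.2,0,0,-30,0,0.2, 0,0,0,0,0.2]'
```

```text
time: 16.05
tool_pos: [0.5041, -0.1143, 0.0459]
tool_rot: [-3.135, -0.003, 1.569]
contact_force: [-0.3, 0.2, -0.3]
opening: 0.0352
grip_force: 25.0
```

Place it, rise, then take a look at the load and the handle.

```bash
python3 -m handwheel '[0,0,-11,0,0.2, 0,0,-4,0,0.2, 0,0,0,0,0.2, 0,0,0,0,0.52, 0,0,0,0,0.52, 0,0,0,0,0.52, 0,0,0,0,0.52, 0,0,45,0,0.52]'; python3 -m handwheel '[0,0,45,0,0.52, 0,0,40,0,0.52, 42,-8,0,0.15,0.8, 42,-8,0,0.15,0.8, 10,-30,0,0.15,0.8, 0,0,0,0.15,0.8, 0,0,0,0.15,0.8, 0,0,0,0.15,0.8]'
python3 - <<'E'
from h import *
for n in('side','scene','wrist'):
    im,d,c=shot(n,'l_%s.png'%n)
    if n!='wrist': whites(im,c,d)
    np.savez('/tmp/l_%s.npz'%n,im=im,d=d,**{k:np.array(v) for k,v in c.items()})
print(robot.observe()['tool_pos'])
E
```

```text
time: 16.85
tool_pos: [0.5032, -0.1138, 0.0747]
tool_rot: [-3.131, -0.004, 1.57]
contact_force: [1.4, -0.4, -0.1]
opening: 0.048
grip_force: 0.0
time: 17.65
tool_pos: [0.6004, -0.1612, 0.1636]
tool_rot: [-3.142, -0.001, 2.476]
contact_force: [-0.5, 1.1, 0.6]
opening: 0.0737
grip_force: 0.0
[258.7 216.9] 29 mid [0.548 0.297 0.042] ext [0.042 0.027 0.005] ztop 0.0449
[326.4 236.1] 73 mid [0.672 0.088 0.042] ext [0.045 0.038 0.005] ztop 0.0448
[432.5 257.7] 22 mid [ 0.881 -0.143  0.02 ] ext [0.022 0.019 0.006] ztop 0.0211
[384.7 273.7] 171 mid [ 0.714 -0.142  0.022] ext [0.117 0.018 0.006] ztop 0.0226
[311.7 287.5] 80 mid [ 0.505 -0.112  0.032] ext [0.033 0.033 0.006] ztop 0.033
[294.  304.6] 272 mid [ 0.432 -0.156  0.032] ext [0.037 0.118 0.006] ztop 0.0328
[324.2 297.2] 84 mid [ 0.515 -0.17   0.031] ext [0.034 0.036 0.006] ztop 0.0328
[327.2 313.1] 41 mid [ 0.493 -0.219  0.021] ext [0.099 0.008 0.006] ztop 0.02
[284.3 392. ] 2186 mid [ 0.278 -0.402  0.015] ext [0.134 0.169 0.006] ztop 0.0152
[394.8 185.8] 33 mid [0.588 0.336 0.043] ext [0.023 0.041 0.004] ztop 0.0449
[ 87.5 272.6] 1560 mid [ 0.282 -0.402  0.015] ext [0.134 0.165 0.006] ztop 0.0153
[354.3 257. ] 86 mid [0.682 0.096 0.042] ext [0.048 0.043 0.006] ztop 0.0446
[193.8 260.5] 115 mid [ 0.437 -0.188  0.031] ext [0.032 0.05  0.006] ztop 0.0325
[239.6 260.3] 102 mid [ 0.509 -0.114  0.03 ] ext [0.034 0.034 0.006] ztop 0.0314
[222.9 275. ] 91 mid [ 0.517 -0.168  0.03 ] ext [0.037 0.035 0.006] ztop 0.032
[196.7 278.4] 20 mid [ 0.475 -0.218  0.017] ext [0.052 0.004 0.006] ztop 0.0197
[214.2 296.1] 19 mid [ 0.544 -0.21   0.016] ext [0.022 0.021 0.005] ztop 0.0183
[287.7 326.2] 286 mid [ 0.726 -0.14   0.022] ext [0.094 0.015 0.006] ztop 0.0217
[336.9 376.4] 68 mid [ 0.882 -0.14   0.019] ext [0.021 0.013 0.006] ztop 0.0216
[ 0.60045068 -0.16099988  0.16384488]
```

View pics/l_wrist.png

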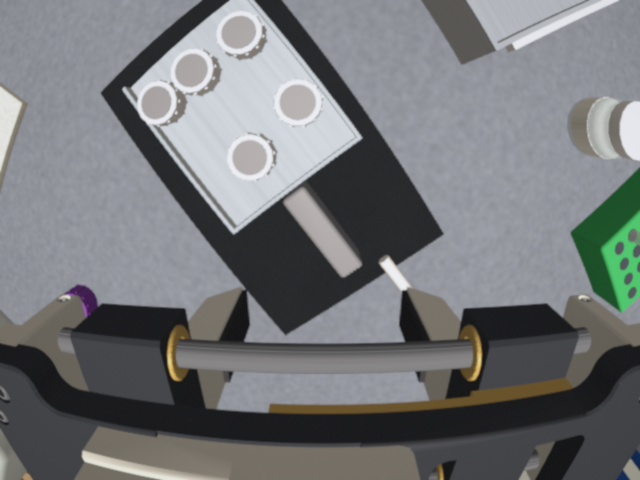

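Run:
```python
from h import *
z=np.load('/tmp/l_wrist.npz')
p=[plane(z,u,v,.049,True) for u,v in((285,198),(305,187),(360,265),(343,277))]
for q in p: print(q.round(4))
f=(p[0]+p[1])/2;b=(p[2]+p[3])/2;x=(b-f)/np.linalg.norm(b-f);print('front',f,'back',b,'yaw',np.arctan2(x[1],x[0]),'len',np.linalg.norm(b-f),'grip',(f+b)/2)
m=[plane(z,u,v,.003,True) for u,v in((287,334),(443,232),(101,94))]
for q in m: print('mat',q.round(4))
l=[plane(z,u,v,.018,True) for u,v in((236,233),(361,137),(124,90))]
for q in l: print('pan',q.round(4))
```

```text
[ 0.5572 -0.1608  0.049 ]
[ 0.56   -0.1449  0.049 ]
[ 0.6305 -0.1497  0.049 ]
[ 0.6302 -0.1655  0.049 ]
front [ 0.5586028  -0.15283238  0.049     ] back [ 0.63032882 -0.15761884  0.049     ] yaw -0.06663381141647522 len 0.07188554697662623 grip [ 0.59446581 -0.15522561  0.049     ]
mat [ 0.6609 -0.2531  0.003 ]
mat [ 0.6689 -0.0809  0.003 ]
mat [ 0.3758 -0.2387  0.003 ]
pan [ 0.5563 -0.2173  0.018 ]
pan [ 0.5589 -0.0907  0.018 ]
pan [ 0.3989 -0.2134  0.018 ]
```

```bash
python3 -m handwheel '[-4,4,0,0.15,0.6, 0,0,0,0.15,0.6, 0,0,-40,0.15,0.6, 0,0,-40,0.15,0.6, 0,0,-35,0.041,0.6, 0,0,-15,0,0.6, 0,0,-4,0,0.6,0,0,0,0,0.6]' 60
```

```text
time: 18.6
tool_pos: [0.5971, -0.1572, 0.0306]
tool_rot: [-3.141, 0.001, 3.109]
contact_force: [-0.8, 0.4, 0.0]
opening: 0.0553
grip_force: 0.0
```

```bash
python3 -m handwheel '[0,0,0,0,0.1, 0,0,0,0,0.1, 0,0,0,0,0.1, 0,0,0,0,0.1, 0,0,0,0,0.1, 0,0,0,0,0.1, 0,0,0,0,0.1]' 60;  python3 -m handwheel '[0,0,5,0,0.1, 0,0,10,0,0.1, 0,0,20,0,0.1, 0,0,30,0,0.1,0,0,30,0,0.1,0,0,20,0,0.1,0,0,10,0,0.1,0,0,0,0,0.1]' 60
python3 - <<'E'
from h import *
im,d,c=shot('side','t_side.png'); im,d,c=shot('scene','t_scene.png');whites(im,c,d,.03,.25)
E
```

```text
time: 19.3
tool_pos: [0.5967, -0.157, 0.0302]
tool_rot: [3.142, 0.0, 3.111]
contact_force: [-0.0, 0.7, 3.9]
opening: 0.0199
grip_force: 60.0
time: 20.1
tool_pos: [0.5971, -0.1572, 0.1564]
tool_rot: [-3.141, 0.003, 3.111]
contact_force: [-0.1, 0.9, -2.3]
opening: 0.0196
grip_force: 60.0
[382.9 179.9] 422 mid [0.555 0.335 0.09 ] ext [0.011 0.008 0.005] ztop 0.0514
[509.9 211.8] 4248 mid [0.932 0.496 0.194] ext [0.03  0.032 0.003] ztop 0.1797
[325.  219.6] 308 mid [0.567 0.096 0.07 ] ext [0.015 0.118 0.006] ztop 0.0696
[188.4 226.7] 350 mid [ 0.435 -0.182  0.157] ext [0.036 0.063 0.006] ztop 0.1556
[354.5 247.4] 463 mid [0.678 0.1   0.077] ext [0.046 0.044 0.006] ztop 0.0761
[217.9 255.3] 27 mid [ 0.553 -0.184  0.14 ] ext [0.004 0.012 0.003] ztop 0.1415
[378.9 268.9] 16 mid [0.77  0.088 0.072] ext [0.01  0.01  0.005] ztop 0.0746
[372.3 273.4] 17 mid [0.77  0.068 0.072] ext [0.009 0.009 0.005] ztop 0.0736
[ 27.2 346.3] 2743 mid [ 0.47  -0.589  0.172] ext [0.184 0.106 0.006] ztop 0.1713
```

View pics/t_side.png

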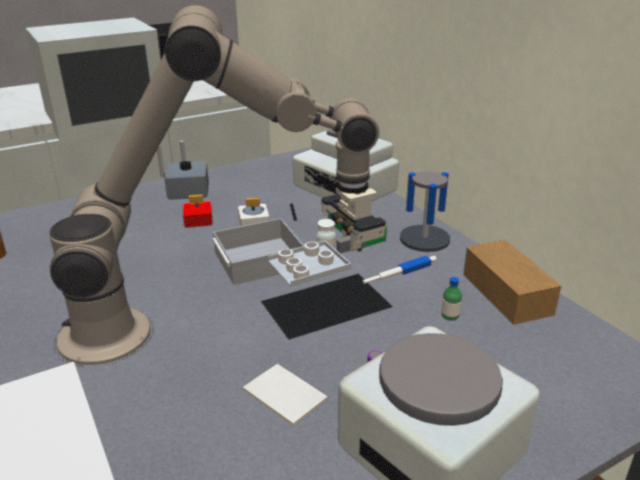

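```bash
python3 -m handwheel '[-2,1,0,-0.02,0.1, -4,2,0,-0.04,0.1, -6,3,0,-0.06,0.1, -6,3,0,-0.06,0.1, -6,3,0,-0.06,0.1, -6,4,0,-0.06,0.1, -6,4,0,-0.06,0.1, -6,4,0,-0.06,0.1]'; python3 -m handwheel '[-6,4,0,-0.06,0.1, -6,4,0,-0.06,0.1, -6,3,0,-0.06,0.1, -6,3,0,-0.06,0.1, -6,3,0,-0.06,0.1, -6,4,0,-0.06,0.1, -6,4,0,-0.06,0.1, -6,4,0,-0.06,0.1]';python3 -m handwheel '[-6,4,0,-0.06,0.1, -6,4,0,-0.06,0.1, -6,3,0,-0.06,0.1, -6,3,0,-0.06,0.1, -6,3,0,-0.06,0.1, -6,4,0,-0.06,0.1, -4,3,0,-0.06,0.1, -2,2,0,-0.06,0.1]';python3 -m handwheel '[0,0,0,-0.06,0.1, 0,0,0,-0.06,0.1, 0,0,0,-0.06,0.1, 0,0,0,-0.05,0.1, 0,0,0,-0.03,0.1,0,0,0,-0.014,0.1, 0,0,0,0,0.1]'
python3 - <<'E'
from h import *
im,d,c=shot('scene','u_scene.png');whites(im,c,d,.1,.2);im,d,c=shot('side','u_side.png');whites(im,c,d,.1,.2);im,d,c=shot('wrist','u_w.png')
E
```

```text
time: 21.0
tool_pos: [0.5536, -0.1326, 0.1536]
tool_rot: [-3.141, -0.002, 2.687]
contact_force: [0.7, -0.3, -2.7]
opening: 0.0197
grip_force: 60.0
time: 21.8
tool_pos: [0.5055, -0.1037, 0.1538]
tool_rot: [-3.14, -0.002, 2.208]
contact_force: [-0.0, 0.5, -2.3]
opening: 0.0194
grip_force: 60.0
time: 22.6
tool_pos: [0.4633, -0.0776, 0.1539]
tool_rot: [-3.139, -0.001, 1.728]
contact_force: [-0.1, 0.2, -3.3]
opening: 0.02
grip_force: 60.0
time: 23.3
tool_pos: [0.464, -0.0779, 0.1542]
tool_rot: [-3.14, -0.0, 1.457]
contact_force: [0.3, -1.0, -2.6]
opening: 0.0198
grip_force: 60.0
[282.6 190.3] 1412 mid [0.483 0.047 0.154] ext [0.12  0.115 0.006] ztop 0.1539
[509.9 211.8] 4252 mid [0.932 0.448 0.193] ext [0.03  0.124 0.005] ztop 0.1799
[ 27.2 346.4] 2758 mid [ 0.466 -0.59   0.172] ext [0.202 0.107 0.006] ztop 0.1712
[339.7 143. ] 442 mid [0.922 0.41  0.188] ext [0.017 0.194 0.006] ztop 0.1833
[334.9 165.8] 1015 mid [0.87  0.392 0.127] ext [0.114 0.268 0.006] ztop 0.1239
[246.1 221.8] 31 mid [0.424 0.089 0.153] ext [0.011 0.022 0.004] ztop 0.1553
[262.5 237.8] 190 mid [ 0.451 -0.007  0.154] ext [0.018 0.024 0.006] ztop 0.1527
[428.7 330.7] 156 mid [ 0.498 -0.586  0.198] ext [0.047 0.026 0.004] ztop 0.1987
[381.3 400.7] 2581 mid [ 0.381 -0.595  0.196] ext [0.025 0.02  0.006] ztop 0.1714
[510.3 380.5] 447 mid [ 0.536 -0.723  0.198] ext [0.015 0.025 0.001] ztop 0.172
```

View pics/u_scene.png

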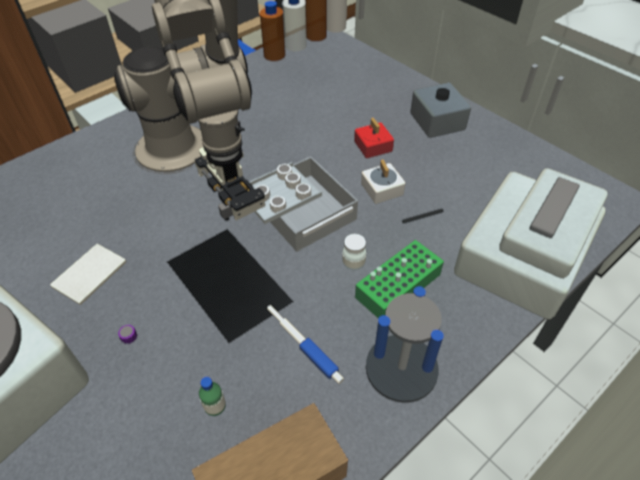

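```bash
python3 -m handwheel '[-4,2,0,0,0.1, -6,4,0,0,0.1, -6,4,-5,0,0.1, 0,0,-10,0,0.1, 0,0,-10,0,0.1, 0,0,-10,0,0.1, 0,0,-10,0,0.1, 0,0,-5,0,0.1]'; python3 -m handwheel '[0,0,0,0,0.1, 0,0,0,0,0.1, 0,0,0,0,0.1]' 25;  python3 -m handwheel '[0,0,0,0,0.1, 0,0,0,0,0.1, 0,0,0,0,0.1]' 15
python3 - <<'E'
from h import *
im,d,c=shot('side','v_side.png');cv2.imwrite('pics/v_crop.png',cv2.resize(im[170:320,150:400],None,fx=3,fy=3));
E
```

```text
time: 24.25
tool_pos: [0.4481, -0.0679, 0.1034]
tool_rot: [-3.14, -0.0, 1.457]
contact_force: [0.8, 0.7, -4.0]
opening: 0.0195
grip_force: 60.0
time: 24.55
tool_pos: [0.4489, -0.0681, 0.1052]
tool_rot: [3.141, 0.0, 1.457]
contact_force: [0.9, 0.2, -3.8]
opening: 0.0197
grip_force: 25.0
time: 24.85
tool_pos: [0.4488, -0.0681, 0.1053]
tool_rot: [3.14, 0.0, 1.457]
contact_force: [0.1, -0.9, -1.2]
opening: 0.0197
grip_force: 15.0
```

View pics/v_crop.png

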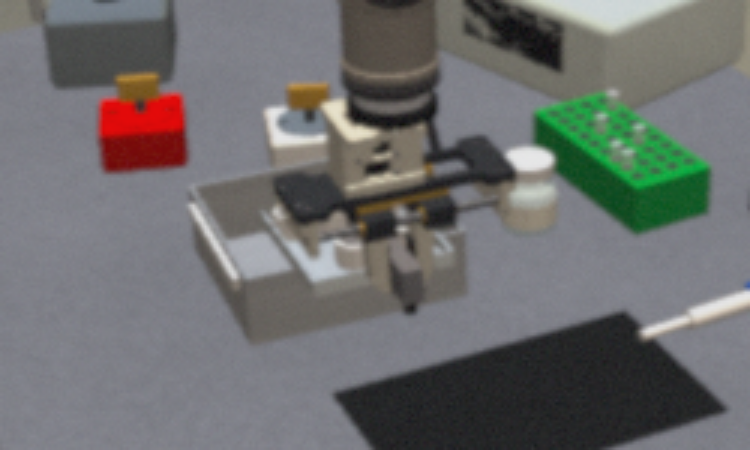

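```bash
cat >> h.py <<'E'
def pan(fn=None):
    im,d,c=shot('scene',fn); P=cloud(c,d); q=P[(d>0)&(P[...,0]>.36)&(P[...,0]<.58)&(P[...,1]>-.02)&(P[...,1]<.22)]
    hsv=cv2.cvtColor(im,cv2.COLOR_BGR2HSV); w=P[(d>0)&(hsv[...,2]>185)&(hsv[...,1]<40)&(P[...,0]>.36)&(P[...,0]<.58)&(P[...,1]>-.05)&(P[...,1]<.22)]
    for y in np.arange(-.04,.22,.02):
        a=w[(w[:,1]>y)&(w[:,1]<y+.02)]
        print(round(y,2),len(a),np.percentile(a[:,2],[10,50,95]).round(3) if len(a)>3 else '')
E
python3 -m handwheel '[0,0,4,0,0.1, 0,0,8,0,0.1, 0,0,8,0,0.1]' 12
python3 - <<'E'
from h import *
pan('w.png')
E
```

```text
time: 25.2
tool_pos: [0.4485, -0.068, 0.1255]
tool_rot: [-3.141, -0.0, 1.457]
contact_force: [-0.0, 0.1, -3.3]
opening: 0.02
grip_force: 12.0
-0.04 44 [0.083 0.087 0.089]
-0.02 83 [0.08  0.083 0.106]
0.0 41 [0.076 0.1   0.104]
0.02 64 [0.068 0.073 0.099]
0.04 213 [0.063 0.067 0.071]
0.06 126 [0.061 0.065 0.088]
0.08 46 [0.059 0.08  0.085]
0.1 42 [0.049 0.057 0.078]
0.12 15 [0.057 0.06  0.062]
0.14 13 [0.004 0.058 0.061]
0.16 8 [0.058 0.059 0.06 ]
0.18 3 
0.2 0
```

```bash
python3 -m handwheel '[0,0,10,0,0.1, 0,0,10,0,0.1, 0,0,10,0,0.1, 0,0,10,0,0.1, 0,0,8,0,0.1, 0,0,0,0,0.1, 0,0,0,0,0.1, 0,0,0,0,0.1]' 10
python3 - <<'E'
from h import *
pan('x.png')
E
```

```text
time: 26.05
tool_pos: [0.4486, -0.0679, 0.1728]
tool_rot: [3.141, -0.0, 1.457]
contact_force: [0.7, 0.2, -0.4]
opening: 0.0198
grip_force: 10.0
-0.04 86 [0.107 0.111 0.118]
-0.02 119 [0.095 0.099 0.106]
0.0 133 [0.081 0.087 0.094]
0.02 143 [0.068 0.074 0.081]
0.04 172 [0.055 0.061 0.068]
0.06 164 [0.042 0.049 0.06 ]
0.08 61 [0.028 0.038 0.062]
0.1 58 [0.018 0.038 0.061]
0.12 91 [0.027 0.033 0.061]
0.14 173 [0.01  0.027 0.058]
0.16 49 [0.001 0.025 0.058]
0.18 16 [-0.     0.004  0.007]
0.2 0
```

View pics/x.png

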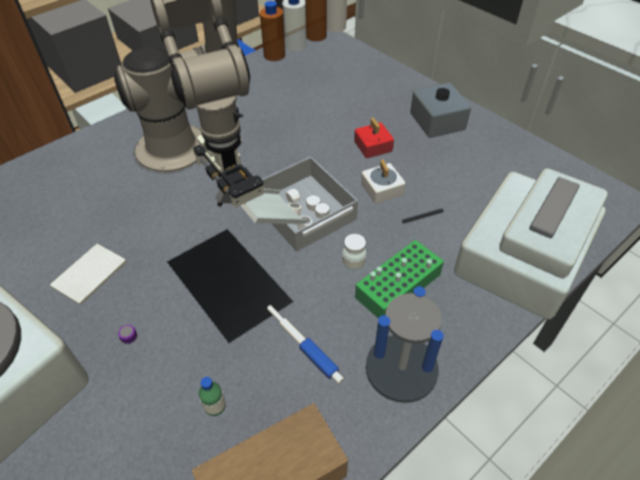

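```bash
python3 -m handwheel '[0,0,0,0,0.1, 0,0,0,0,0.1, 0,0,10,0,0.1, 0,0,15,0,0.1, 0,0,20,0,0.1, 0,0,20,0,0.1, 0,0,20,0,0.1,0,0,15,0,0.1]' 60
python3 - <<'E'
from h import *
im,d,c=shot('scene','y.png');cv2.imwrite('pics/yc.png',cv2.resize(im[130:270,180:380],None,fx=3,fy=3)); im,d,c=shot('side','y2.png')
cv2.imwrite('pics/yd.png',np.vstack([cv2.resize(cv2.imread('pics/y.png')[130:270,180:380],None,fx=2.5,fy=2.5)[:280],cv2.resize(im[160:300,180:380],None,fx=2.5,fy=2.5)[:300]]))
E
```

```text
time: 26.9
tool_pos: [0.4483, -0.0682, 0.2745]
tool_rot: [3.141, 0.001, 1.457]
contact_force: [-0.1, 0.7, -1.3]
opening: 0.019
grip_force: 60.0
```

View pics/yd.png

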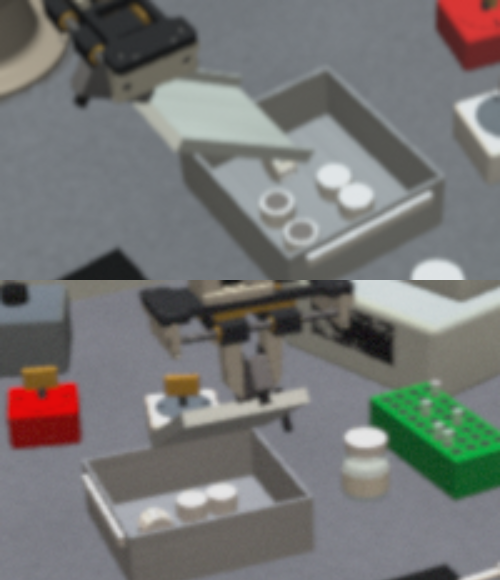

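```bash
python3 -m handwheel '[5,-5,0,0.06,0.1, 7,-6,0,0.12,0.1, 7,-6,0,0.12,0.1, 7,-6,0,0.12,0.1, 7,-6,0,0.12,0.1, 7,-6,0,0.12,0.1, 7,-6,0,0.12,0.1, 7,-6,0,0.12,0.1]'; python3 -m handwheel '[7,-6,0,0.12,0.1, 7,-6,0,0.12,0.1, 7,-6,0,0.12,0.1, 7,-6,0,0.12,0.1, 7,-6,0,0.12,0.1, 7,-6,0,0.12,0.1, 0,-4,0,0.034,0.1,0,0,0,0,0.1]'
python3 - <<'E'
from h import *
im,d,c=shot('side','z.png');cv2.imwrite('pics/zc.png',cv2.resize(im[180:330,200:420],None,fx=2.5,fy=2.5))
P=cloud(c,d);im2,d2,c2=shot('scene');P2=cloud(c2,d2)
for p,dd in((P,d),(P2,d2)):
    q=p[(dd>0)&(p[...,0]>.36)&(p[...,0]<.53)&(np.abs(p[...,1]+.15)<.05)&(p[...,2]>.05)&(p[...,2]<.3)]
    for x in np.arange(.36,.53,.02):
        a=q[(q[:,0]>x)&(q[:,0]<x+.02)]
        if len(a)>3: print(round(x,2),len(a),np.percentile(a[:,2],[5,50,95]).round(3))
print(robot.observe()['tool_pos'],robot.observe()['tool_rot'])
E
```

```text
time: 27.8
tool_pos: [0.5022, -0.1152, 0.2718]
tool_rot: [-3.141, -0.002, 2.362]
contact_force: [0.1, -0.5, -2.7]
opening: 0.0194
grip_force: 60.0
time: 28.6
tool_pos: [0.5441, -0.1553, 0.2716]
tool_rot: [3.141, -0.002, 3.11]
contact_force: [0.5, -0.1, -1.4]
opening: 0.0199
grip_force: 60.0
0.38 92 [0.139 0.142 0.146]
0.4 258 [0.144 0.151 0.159]
0.42 261 [0.158 0.165 0.172]
0.44 259 [0.171 0.178 0.185]
0.46 256 [0.184 0.191 0.198]
0.48 261 [0.197 0.204 0.211]
0.5 398 [0.211 0.221 0.272]
0.52 148 [0.222 0.235 0.28 ]
0.38 21 [0.14  0.141 0.144]
0.4 60 [0.145 0.151 0.157]
0.42 67 [0.158 0.164 0.17 ]
0.44 62 [0.172 0.176 0.183]
0.46 62 [0.184 0.19  0.197]
0.48 5 [0.197 0.198 0.2  ]
0.5 25 [0.23  0.236 0.238]
0.52 161 [0.225 0.23  0.237]
[ 0.54412013 -0.15484027  0.27208969] [ 3.14085543e+00 -1.52736131e-03  3.10945458e+00]
```

View pics/zc.png

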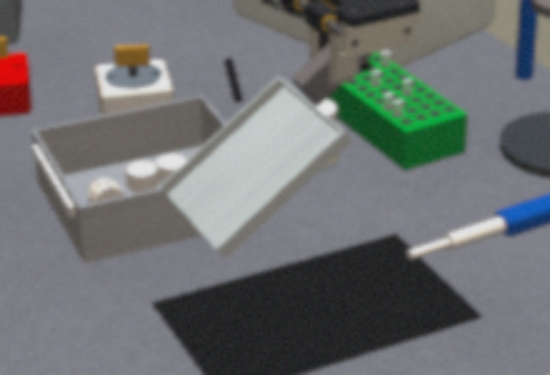

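```bash
python3 -m handwheel '[0,0,-30,0,0.1, 0,0,-35,0,0.1, 0,0,-35,0,0.1, 0,0,-20,0,0.1, 0,0,-8,0,0.1, 0,0,0,0,0.1]';  python3 -m handwheel '[0,0,-2,0,0.1, 0,0,-2,0,0.1, 0,0,-1,0,0.1]' 10; python3 -m handwheel '[5,0,-6,0,0.1, 5,0,-6,0,0.1, 6,0,-8,0,0.1, 6,0,-8,0,0.1, 5,0,-9,0,0.1, 5,0,-9,0,0.1, 4,0,-9,0,0.1]' 8
python3 - <<'E'
from h import *
im,d,c=shot('side','zz.png');cv2.imwrite('pics/zzc.png',cv2.resize(im[180:330,200:420],None,fx=2.5,fy=2.5))
E
```

```text
time: 29.3
tool_pos: [0.5441, -0.1546, 0.1441]
tool_rot: [3.141, -0.002, 3.11]
contact_force: [0.3, -0.1, -1.7]
opening: 0.0197
grip_force: 60.0
time: 29.6
tool_pos: [0.5449, -0.1552, 0.1407]
tool_rot: [-3.141, 0.002, 3.111]
contact_force: [0.1, 0.1, -2.5]
opening: 0.0198
grip_force: 10.0
time: 30.3
tool_pos: [0.5808, -0.1549, 0.0837]
tool_rot: [3.141, -0.001, 3.111]
contact_force: [1.5, 0.7, -0.7]
opening: 0.0201
grip_force: 8.0
```

View pics/zzc.png

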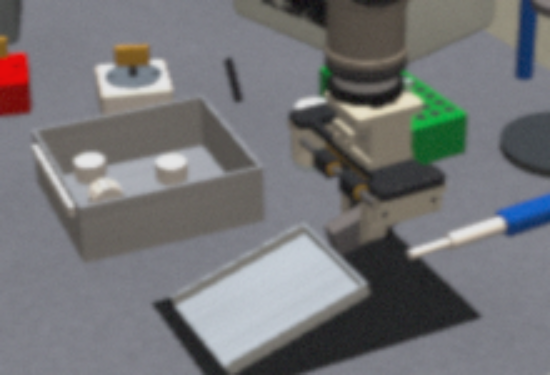

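```bash
python3 -m handwheel '[4,0,-9,0,0.1, 4,0,-9,0,0.1, 3,0,-9,0,0.1, 2,0,-9,0,0.1, 1,0,-9,0,0.1, 0,0,-7,0,0.1,0,0,0,0,0.1,0,0,0,0,0.1]' 8
python3 - <<'E'
from h import *
im,d,c=shot('side','zy.png');P=cloud(c,d);im2,d2,c2=shot('scene');P2=cloud(c2,d2)
for p,dd in((P,d),(P2,d2)):
    q=p[(dd>0)&(p[...,0]>.36)&(p[...,0]<.56)&(np.abs(p[...,1]+.15)<.05)&(p[...,2]<.3)]
    for x in np.arange(.38,.56,.03):
        a=q[(q[:,0]>x)&(q[:,0]<x+.03)]
        if len(a)>3: print(round(x,2),len(a),np.percentile(a[:,2],[5,50,95]).round(4))
E
```

```text
time: 31.15
tool_pos: [0.5943, -0.1549, 0.0327]
tool_rot: [3.141, -0.001, 3.111]
contact_force: [0.1, 0.3, -1.1]
opening: 0.0201
grip_force: 8.0
0.38 300 [0.0003 0.0048 0.0085]
0.41 273 [0.0031 0.0061 0.0095]
0.44 274 [0.0029 0.0063 0.01  ]
0.47 266 [0.0034 0.0068 0.0096]
0.5 264 [0.0038 0.0066 0.0104]
0.53 755 [0.0053 0.0979 0.2852]
0.38 301 [-0.0003  0.0037  0.007 ]
0.41 210 [0.0015 0.0051 0.0082]
0.44 171 [0.0021 0.0054 0.0088]
0.47 22 [0.0028 0.0055 0.0096]
0.53 43 [0.0089 0.0177 0.1843]
```

Nearly flat; press the last millimetres, release and rise, then check.

```bash
python3 -m handwheel '[0,0,-1,0,0.1, 0,0,-1,0,0.1, 0,0,-1,0,0.1, 0,0,0,0,0.6, 0,0,0,0,0.6, 0,0,0,0,0.6, 0,0,0,0,0.6, 0,0,0,0,0.6]' 8; python3 -m handwheel '[0,0,30,0,0.6, 0,0,45,0,0.6, 0,0,45,0,1, 0,0,45,0,1, 0,0,45,-0.15,1, 0,0,0,-0.15,1,0,40,0,-0.15,1,0,40,0,-0.15,1]'
python3 - <<'E'
from h import *
im,d,c=shot('scene','f.png');P=cloud(c,d);im2,d2,c2=shot('side','f2.png');P2=cloud(c2,d2)
for p,dd in((P,d),(P2,d2)):
    q=p[(dd>0)&(p[...,0]>.38)&(p[...,0]<.56)&(np.abs(p[...,1]+.15)<.05)&(p[...,2]<.3)]
    for x in np.arange(.38,.56,.03):
        a=q[(q[:,0]>x)&(q[:,0]<x+.03)]
        if len(a)>3: print(round(x,2),len(a),np.percentile(a[:,2],[5,50,95]).round(4))
    h=p[(dd>0)&(p[...,2]>.036)&(p[...,2]<.06)&(p[...,0]>.54)&(p[...,0]<.66)&(p[...,1]>-.22)&(p[...,1]<-.1)]
    print('handle',len(h),cv2.minAreaRect(h[:,:2].astype(np.float32)),np.median(h[:,2]))
    w=p[(dd>0)&(p[...,2]>.071)&(p[...,2]<.1)&(abs(p[...,0]-.55)<.06)&(abs(p[...,1]-.333)<.06)]
    print('wing',len(w),cv2.minAreaRect(w[:,:2].astype(np.float32)) if len(w) else '')
    t=p[(dd>0)&(p[...,2]>.044)&(p[...,2]<.056)&(abs(p[...,0]-.55)<.08)&(abs(p[...,1]-.333)<.08)]
    print('case',len(t),cv2.minAreaRect(t[:,:2].astype(np.float32)) if len(t) else '')
cv2.imwrite('pics/fc.png',np.vstack([cv2.resize(im[130:330,160:420],None,fx=1.9,fy=1.9)[:300],cv2.resize(im2[180:330,200:460],(494,285))]))
E
```

```text
time: 32.05
tool_pos: [0.5945, -0.155, 0.0298]
tool_rot: [3.141, -0.0, 3.111]
contact_force: [0.3, -1.0, -0.5]
opening: 0.0531
grip_force: 0.0
time: 32.85
tool_pos: [0.5944, -0.075, 0.2401]
tool_rot: [3.141, 0.0, 2.502]
contact_force: [1.2, 0.6, -0.1]
opening: 0.0916
grip_force: 0.0
0.38 324 [-0.0005  0.0034  0.0073]
0.41 381 [0.0013 0.0047 0.0083]
0.44 388 [0.0014 0.0048 0.008 ]
0.47 403 [0.0014 0.0049 0.009 ]
0.5 416 [0.0017 0.0051 0.0083]
0.53 349 [0.0003 0.0057 0.0198]
handle 286 ((0.5932477116584778, -0.1571286916732788), (0.02037842944264412, 0.07897434383630753), 88.44284057617188) 0.04694921683367459
wing 88 ((0.5500986576080322, 0.3318887948989868), (0.011342237703502178, 0.047211021184921265), 62.12351989746094)
case 658 ((0.5492544174194336, 0.3319796323776245), (0.09152086079120636, 0.09320060163736343), 71.90617370605469)
0.38 298 [-0.0003  0.0042  0.0085]
0.41 269 [0.0025 0.0057 0.0093]
0.44 272 [0.0027 0.0061 0.009 ]
0.47 258 [0.0031 0.0059 0.0092]
0.5 300 [0.0024 0.006  0.2962]
0.53 509 [0.0039 0.0154 0.296 ]
handle 220 ((0.5918226838111877, -0.15685725212097168), (0.027079852297902107, 0.07832615077495575), 85.73961639404297) 0.04693567392480874
wing 97 ((0.545627772808075, 0.3317786753177643), (0.021282466128468513, 0.04322638735175133), 72.8828125)
case 344 ((0.5454061627388, 0.33250123262405396), (0.09654106944799423, 0.08865628391504288), 72.74701690673828)
```

View pics/fc.png

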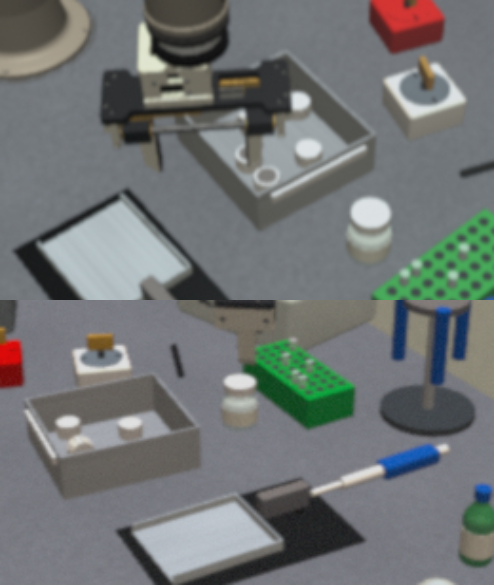

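```bash
python3 -m handwheel '[-5,45,0,0.06,1, -5,45,0,0.06,1,-5,45,0,0.06,1,-5,45,0,0,1,-5,45,0,0,1,-5,45,0,0,1,-5,45,0,0,1,-5,45,0,0,1]' 60; python3 -m handwheel '[-6,40,0,0,1, 0,7,-40,0,1, 0,0,-20,0,1, 0,0,0,0,1]'
python3 - <<'E'
from h import *
im,d,c=shot('wrist','k.png');s=robot.observe();print(s['tool_pos'],s['tool_rot'])
np.savez('/tmp/k.npz',im=im,d=d,**{k:np.array(v) for k,v in c.items()})
hsv=cv2.cvtColor(im,cv2.COLOR_BGR2HSV).astype(int); m=((hsv[...,0]>10)&(hsv[...,0]<30)&(hsv[...,1]>110)).astype(np.uint8)
l=cv2.connectedComponentsWithStats(m)
for i in range(1,l[0]):
    if l[2][i,4]>150:
        cn=cv2.findContours((l[1]==i).astype(np.uint8),0,2)[0][0][:,0]
        print(l[2][i],l[3][i], cv2.minAreaRect(np.array([plane(c,u,v,.092,True)[:2] for u,v in cn],np.float32)))
E
```

```text
time: 33.75
tool_pos: [0.5544, 0.2863, 0.2399]
tool_rot: [-3.141, 0.0, 2.692]
contact_force: [0.6, -0.7, 0.2]
opening: 0.0918
grip_force: 0.0
time: 34.15
tool_pos: [0.5469, 0.3313, 0.1761]
tool_rot: [-3.136, -0.004, 2.693]
contact_force: [-0.8, 0.1, 0.1]
opening: 0.0918
grip_force: 0.0
[0.54810601 0.33142352 0.17854964] [-3.13897164e+00 -1.92016086e-03  2.69190742e+00]
[380   0  23  22 393] [391.14249364   9.02544529] ((0.4217427968978882, 0.43786507844924927), (0.013691002503037453, 0.014419488608837128), 68.80137634277344)
[324 216  15  68 917] [330.97928026 249.76663032] ((0.543993353843689, 0.33788272738456726), (0.009004822000861168, 0.04557441174983978), 64.22360229492188)
[135 323  26  56 748] [145.20855615 349.70855615] ((0.5579161643981934, 0.16894350945949554), (0.022146111354231834, 0.05825316905975342), 49.86918640136719)
[488 323  26  55 741] [502.76518219 349.5951417 ] ((0.6799615621566772, 0.42354559898376465), (0.021914435550570488, 0.05745832249522209), 78.52880096435547)
[ 309  374  280   40 2729] [461.48076218 398.31110297] ((0.7121769189834595, 0.3841990828514099), (0.26318517327308655, 0.017724493518471718), 64.45594787597656)
[453 459  17  21 154] [464.25324675 468.04545455] ((0.8134897351264954, 0.3597222566604614), (0.04508460313081741, 0.012542907148599625), 3.6014275550842285)
```

View pics/k.png

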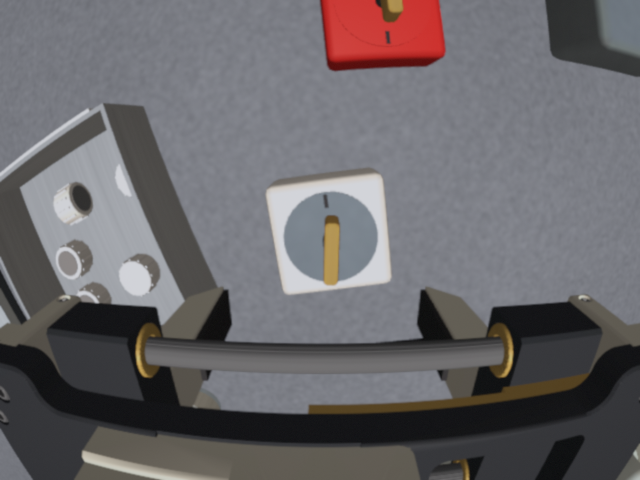

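Run:
```python
from h import *
z=np.load('/tmp/k.npz')
p=np.array([plane(z,u,v,.05,True) for u,v in((268,187),(381,172),(391,281),(285,294))]);print(p.round(4),p.mean(0))
im,d,c=shot('scene');s,ds,cs=shot('side')
for n,i,cc,dd,b in(('scene',im,c,d,(355,150,410,205)),('side',s,cs,ds,(235,190,275,225))):
    h=cv2.cvtColor(i,cv2.COLOR_BGR2HSV).astype(int);m=(h[...,0]>10)&(h[...,0]<30)&(h[...,1]>110);k=np.zeros_like(m);k[b[1]:b[3],b[0]:b[2]]=1
    v,u=np.nonzero(m&k); print(n,len(u),u.mean() if len(u) else 0,v.mean() if len(u) else 0)
    if len(u): globals()[n]=ray(cc,u.mean(),v.mean())
try: print(isect(*scene,*side))
except NameError: pass
P=cloud(z,z['d']) if 0 else None
```

```text
[[0.4925 0.3118 0.05  ]
 [0.5184 0.3912 0.05  ]
 [0.6007 0.3644 0.05  ]
 [0.5742 0.2834 0.05  ]] [0.54643803 0.33768646 0.05      ]
scene 50 384.02 167.38
side 100 252.3 201.54
(array([0.54711408, 0.33452313, 0.07975311]), np.float64(0.0006202710146657873))
```

```bash
python3 -m handwheel '[-1,3,-40,0,1, 0,0,-40,0,1, 0,0,-20,0,0.3, 0,0,-6,0,0.3, 0,0,0,0,0.3, 0,0,0,0,0.3, 0,0,0,0,0.3, 0,0,0,0,0.3]' 20; python3 -m handwheel '[0,0,0,0,0.05, 0,0,0,0,0.05, 0,0,0,0,0.05, 0,0,0,0,0.05]' 20
```

```text
time: 35.1
tool_pos: [0.5482, 0.3353, 0.0754]
tool_rot: [3.14, 0.002, 2.691]
contact_force: [0.1, 0.3, -0.2]
opening: 0.0484
grip_force: 0.0
time: 35.5
tool_pos: [0.5475, 0.335, 0.0739]
tool_rot: [3.142, -0.0, 2.691]
contact_force: [0.5, -0.8, 0.0]
opening: 0.0164
grip_force: 0.0
```

```bash
python3 -m handwheel '[0,0,-1,0,0.02, 0,0,0,0,0.02, 0,0,0,0,0.02, 0,0,0,0,0.02]' 40; python3 -m handwheel '[0,0,0,-0.1,0.02, 0,0,0,-0.1,0.02, 0,0,0,-0.1,0.02]'; python3 -c "from cell import robot; s=robot.observe(); print(s['torque'],s['contact_force'])"
```

```text
time: 35.9
tool_pos: [0.5478, 0.3354, 0.0734]
tool_rot: [3.14, 0.001, 2.691]
contact_force: [0.2, 1.4, 6.0]
opening: 0.0103
grip_force: 40.0
time: 36.2
tool_pos: [0.5477, 0.3352, 0.0734]
tool_rot: [3.141, 0.0, 2.387]
contact_force: [-1.5, 1.5, 5.5]
opening: 0.0098
grip_force: 40.0
[0.21471624 0.06072791 0.11718618] [-1.47710571  1.49148371  5.51569297]
```

```bash
python3 -m handwheel '[0,0,0,-0.12,0.02, 0,0,0,-0.12,0.02, 0,0,0,-0.12,0.02, 0,0,0,-0.12,0.02, 0,0,0,-0.12,0.02, 0,0,0,-0.12,0.02, 0,0,0,-0.12,0.02, 0,0,0,-0.12,0.02]';python3 -m handwheel '[0,0,0,-0.12,0.02, 0,0,0,-0.12,0.02, 0,0,0,-0.12,0.02, 0,0,0,-0.12,0.02, 0,0,0,-0.12,0.02, 0,0,0,-0.12,0.02, 0,0,0,-0.12,0.02, 0,0,0,0,0.02]';  python3 -c "from cell import robot; s=robot.observe(); print(s['torque'],s['contact_force'])"; python3 -m handwheel '[0,0,0,0,0.9, 0,0,0,0,0.9, 0,0,0,0,0.9, 0,0,0,0,0.9, 0,0,0,0,0.9, 0,0,0,0,0.9, 0,0,0,0,0.9, 0,0,0,0,0.9]'
```

```text
time: 37.0
tool_pos: [0.5469, 0.3349, 0.0734]
tool_rot: [-3.141, 0.001, 1.427]
contact_force: [-3.4, 0.1, 7.7]
opening: 0.01
grip_force: 40.0
time: 37.8
tool_pos: [0.5463, 0.3353, 0.0734]
tool_rot: [-3.141, 0.002, 0.588]
contact_force: [-5.3, 1.2, 8.3]
opening: 0.0098
grip_force: 40.0
[ 0.20993149  0.90979799 -0.04963621] [-5.31102377  1.15849894  8.27219119]
time: 38.6
tool_pos: [0.5475, 0.335, 0.0728]
tool_rot: [3.141, 0.0, 0.591]
contact_force: [-0.2, 0.6, 0.2]
opening: 0.0692
grip_force: 0.0
```

```bash
python3 -m handwheel '[-1,0,0,0.15,0.9, 0,0,0,0.15,0.9, 0,0,0,0.15,0.9, 0,0,0,0.15,0.9, 0,0,0,0.15,0.9, 0,0,0,0.15,0.9, 0,0,0,0.15,0.9, 0,0,0,0.15,0.9]'; python3 -m handwheel '[0,0,0,0.15,0.9, 0,0,0,0.15,0.9, 0,0,0,0.15,0.9, 0,0,0,0.15,0.9, 0,0,0,0.15,0.9, 0,0,0,0.15,0.9, 0,0,0,0.15,0.9, 0,0,0,0.15,0.9]'; python3 -m handwheel '[0,0,0,0.15,0.9, 0,0,0,0.15,0.9, 0,0,0,0.15,0.9, 0,0,0,0.15,0.9, 0,0,0,0.14,0.9, 0,0,0,0,0.02, 0,0,0,0,0.02, 0,0,0,0,0.02]'; python3 -m handwheel '[0,0,0,0,0.02, 0,0,0,0,0.02, 0,0,0,0,0.02, 0,0,0,0,0.02, 0,0,0,0,0.02, 0,0,0,0,0.02, 0,0,0,0,0.02, 0,0,0,0,0.02]'
```

```text
time: 39.4
tool_pos: [0.5466, 0.335, 0.0729]
tool_rot: [3.141, -0.0, 1.797]
contact_force: [-0.1, -0.3, 0.4]
opening: 0.0828
grip_force: 0.0
time: 40.2
tool_pos: [0.5465, 0.335, 0.0729]
tool_rot: [3.142, 0.0, 2.997]
contact_force: [0.9, -0.4, -0.1]
opening: 0.0825
grip_force: 0.0
time: 41.0
tool_pos: [0.5465, 0.335, 0.0729]
tool_rot: [3.142, 0.0, -2.555]
contact_force: [0.2, 0.7, -0.2]
opening: 0.0633
grip_force: 0.0
time: 41.8
tool_pos: [0.5463, 0.3354, 0.0729]
tool_rot: [3.141, -0.0, -2.552]
contact_force: [-1.7, 3.1, -0.2]
opening: 0.0099
grip_force: 40.0
```

Second part turn, −2.1 rad.

```bash
python3 -m handwheel '[0,0,0,-0.1,0.02, 0,0,0,-0.12,0.02, 0,0,0,-0.12,0.02, 0,0,0,-0.12,0.02, 0,0,0,-0.12,0.02, 0,0,0,-0.12,0.02, 0,0,0,-0.12,0.02, 0,0,0,-0.12,0.02]';python3 -m handwheel '[0,0,0,-0.12,0.02, 0,0,0,-0.12,0.02, 0,0,0,-0.12,0.02, 0,0,0,-0.12,0.02, 0,0,0,-0.12,0.02, 0,0,0,-0.12,0.02, 0,0,0,-0.12,0.02, 0,0,0,-0.12,0.02]';python3 -m handwheel '[0,0,0,-0.12,0.02, 0,0,0,-0.12,0.02, 0,0,0,0,0.02]';  python3 -c "from cell import robot; s=robot.observe(); print(s['torque'],s['contact_force'])"; python3 -m handwheel '[0,0,0,0,0.9, 0,0,0,0,0.9, 0,0,0,0,0.9, 0,0,0,0,0.9, 0,0,0,0,0.9, 0,0,0,0,0.9, 0,0,0,0,0.9, 0,0,0,0,0.9]'
python3 -m handwheel '[0,0,0,0.15,0.9, 0,0,0,0.15,0.9, 0,0,0,0.15,0.9, 0,0,0,0.15,0.9, 0,0,0,0.15,0.9, 0,0,0,0.15,0.9, 0,0,0,0.15,0.9, 0,0,0,0.15,0.9]'; python3 -m handwheel '[0,0,0,0.15,0.9, 0,0,0,0.15,0.9, 0,0,0,0.15,0.9, 0,0,0,0.15,0.9, 0,0,0,0.15,0.9, 0,0,0,0.15,0.9, 0,0,0,0.15,0.9, 0,0,0,0.15,0.9]'; python3 -m handwheel '[0,0,0,0.15,0.9, 0,0,0,0.15,0.9, 0,0,0,0.15,0.9, 0,0,0,0.15,0.9, 0,0,0,0.14,0.9, 0,0,0,0,0.02, 0,0,0,0,0.02, 0,0,0,0,0.02]'; python3 -m handwheel '[0,0,0,0,0.02, 0,0,0,0,0.02, 0,0,0,0,0.02, 0,0,0,0,0.02, 0,0,0,0,0.02, 0,0,0,0,0.02, 0,0,0,0,0.02, 0,0,0,0,0.02]'; python3 -c "from cell import robot; s=robot.observe(); print(s['qpos'])"
```

```text
time: 42.6
tool_pos: [0.5462, 0.3361, 0.0729]
tool_rot: [3.14, -0.001, 2.787]
contact_force: [-0.1, 5.4, -0.6]
opening: 0.0102
grip_force: 40.1
time: 43.4
tool_pos: [0.5467, 0.3365, 0.0729]
tool_rot: [3.14, -0.002, 1.827]
contact_force: [0.2, 6.4, -0.9]
opening: 0.0098
grip_force: 40.1
time: 43.7
tool_pos: [0.5469, 0.3365, 0.0729]
tool_rot: [3.14, -0.003, 1.588]
contact_force: [1.3, 6.9, -2.9]
opening: 0.01
grip_force: 40.0
[ 1.14073205 -0.2937697   0.08071928] [ 1.27759435  6.8756227  -2.93995412]
time: 44.5
tool_pos: [0.5465, 0.335, 0.0729]
tool_rot: [3.141, 0.0, 1.591]
contact_force: [0.1, -0.1, 0.3]
opening: 0.0694
grip_force: 0.0
time: 45.3
tool_pos: [0.5465, 0.335, 0.0729]
tool_rot: [3.142, 0.0, 2.797]
contact_force: [0.4, 0.1, -0.4]
opening: 0.0824
grip_force: 0.0
time: 46.1
tool_pos: [0.5465, 0.335, 0.0729]
tool_rot: [3.142, -0.0, -2.286]
contact_force: [-0.1, -0.1, -0.5]
opening: 0.0827
grip_force: 0.0
time: 46.9
tool_pos: [0.5465, 0.335, 0.0729]
tool_rot: [3.141, 0.0, -1.555]
contact_force: [0.4, -0.2, -0.1]
opening: 0.0633
grip_force: 0.0
time: 47.7
tool_pos: [0.5469, 0.335, 0.073]
tool_rot: [-3.141, 0.0, -1.552]
contact_force: [3.2, 0.5, -0.6]
opening: 0.0098
grip_force: 40.0
[ 4.30219351e-01  7.11367729e-01  1.38049599e+00 -1.66397720e-04
  1.04891898e+00 -2.72969744e+00]
```

```bash
python3 -m handwheel '[0,1,0,-0.1,0.02, 0,0,0,-0.12,0.02, 0,0,0,-0.12,0.02, 0,0,0,-0.12,0.02, 0,0,0,-0.12,0.02, 0,0,0,-0.12,0.02, 0,0,0,-0.12,0.02, 0,0,0,-0.12,0.02]';python3 -m handwheel '[0,0,0,-0.12,0.02, 0,0,0,-0.12,0.02, 0,0,0,-0.12,0.02, 0,0,0,-0.12,0.02, 0,0,0,-0.12,0.02, 0,0,0,-0.06,0.02, 0,0,0,0,0.02]';python3 -c "from cell import robot; s=robot.observe(); print(s['torque'],s['joint_efforts'][5])"; python3 -m handwheel '[0,0,0,-0.05,0.02, 0,0,0,-0.05,0.02, 0,0,0,-0.05,0.02, 0,0,0,0,0.02]';  python3 -c "from cell import robot; s=robot.observe(); print(s['torque'],s['joint_efforts'][5])"
```

```text
time: 48.5
tool_pos: [0.5463, 0.3354, 0.0729]
tool_rot: [-3.141, -0.001, -2.497]
contact_force: [0.3, -1.8, 1.2]
opening: 0.0098
grip_force: 40.1
time: 49.2
tool_pos: [0.5462, 0.3359, 0.0729]
tool_rot: [-3.141, -0.001, 3.131]
contact_force: [-0.7, -0.8, 1.1]
opening: 0.0101
grip_force: 40.0
[0.01613188 0.01572344 0.11163895] 0.8095264993607998
time: 49.6
tool_pos: [0.5464, 0.336, 0.0729]
tool_rot: [-3.141, 0.0, 2.984]
contact_force: [-0.4, -0.3, 1.4]
opening: 0.0111
grip_force: 42.7
[-0.01578173 -0.09726627  0.81487245] 1.327788569033146
```

```bash
python3 -m handwheel '[0,0,0,0,1, 0,0,0,0,1, 0,0,0,0,1, 0,0,0,0,1, 0,0,0,0,1, 0,0,0,0,1, 0,0,0,0,1, 0,0,0,0,1]'; python3 -m handwheel '[0,0,30,0,1, 0,0,45,0,1, 0,0,40,0,1, -20,0,40,0,1, -20,0,20,0,1, 0,0,0,0,1,0,0,0,0,1]'
python3 - <<'E'
from h import *
im,d,c=shot('wrist');s=robot.observe();print(s['tool_pos'],s['contact_force'])
hsv=cv2.cvtColor(im,cv2.COLOR_BGR2HSV).astype(int); m=((hsv[...,0]>10)&(hsv[...,0]<30)&(hsv[...,1]>110)).astype(np.uint8)
l=cv2.connectedComponentsWithStats(m)
for i in range(1,l[0]):
    if l[2][i,4]>150:
        cn=cv2.findContours((l[1]==i).astype(np.uint8),0,2)[0][0][:,0]
        print(l[3][i], cv2.minAreaRect(np.array([plane(c,u,v,.092,True)[:2] for u,v in cn],np.float32)))
im,d,c=shot('scene','end.png')
im,d,c=shot('side','end2.png')
cv2.imwrite('pics/endc.png',np.vstack([cv2.resize(cv2.imread('pics/end.png')[130:330,160:440],(560,290)),cv2.resize(im[180:330,200:460],(560,300))]))
E
```

```text
time: 50.4
tool_pos: [0.5465, 0.336, 0.0729]
tool_rot: [3.141, 0.0, 2.981]
contact_force: [-0.6, 0.1, -0.1]
opening: 0.0703
grip_force: 0.0
time: 51.1
tool_pos: [0.5065, 0.336, 0.248]
tool_rot: [3.141, 0.001, 2.981]
contact_force: [0.7, 0.0, -0.8]
opening: 0.0922
grip_force: 0.0
[0.50654425 0.33576108 0.24681939] [ 0.6467172   0.05391356 -1.09624943]
[435.06264775  86.99881797] ((0.4025692939758301, 0.4441775679588318), (0.015237826853990555, 0.044754043221473694), 69.84909057617188)
[330.71539961 267.82261209] ((0.5427427887916565, 0.33648422360420227), (0.009442477487027645, 0.04758269339799881), 86.54197692871094)
[145.20671141 349.43087248] ((0.6072565913200378, 0.13157111406326294), (0.02903587371110916, 0.07716690003871918), 66.30982971191406)
[502.75664894 349.52659574] ((0.6678911447525024, 0.4992188513278961), (0.07660947740077972, 0.02911597676575184), 5.195763111114502)
[461.47481752 398.3229927 ] ((0.7239183783531189, 0.46200352907180786), (0.34981369972229004, 0.02376616559922695), 80.66246032714844)
[  9.26652452 456.07462687] ((0.8492717742919922, -0.31498628854751587), (0.07188943028450012, 0.14134085178375244), 44.719383239746094)
[464.19871795 468.07692308] ((0.8631500005722046, 0.46861690282821655), (0.06064874678850174, 0.016124987974762917), 20.05536460876465)
```

View pics/endc.png

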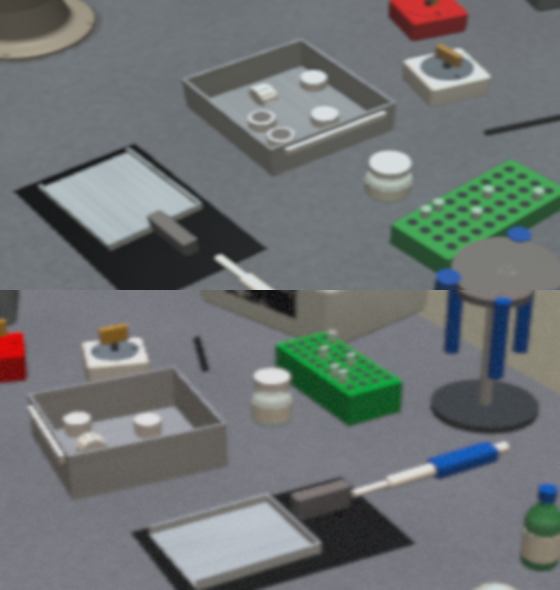

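```bash
python3 -c "from cell import robot; print(robot.hand_in())"
```

```text
the job is handed in; nothing more can be done
None
```

I handed the job in after about 51 s of robot time. All five caps are in the tub, the empty tray is flat on its mat and the other things stand where they were; the key was wound in three part turns until the torque jumped at its stop (about 5.9 rad by camera) and let go. `hand_in()` gave no verdict.

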